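# Stack two finds trays on their ledges and clamp them down for carrying

## Task

Put the finds tray that stands on the bench, with the stone in it, on top of the tray on the carrying board, turned half a turn end for end so that all its feet drop fully into the ledges instead of the tray nesting down onto the stone below. Keep it level, set it down rather than drop it, and do not let it press on the lower stone. Then, with the stack seated, push the clamp handle down over centre until it locks and the rubber pad holds the top tray; leave both stones in their trays and the other things on the bench where they are.

Things in the scene. Friction and masses are not known exactly. Their poses are not given: they have to be found in the camera images.
- loaded_tray_mid (a point): Loose yellow stack-nest tray on the bench, stone inside; 192 (x) x 66 (y) x 64 mm, 0.24 kg plus stone. Point: its centre, 32 mm above the soles of its feet; z up. Rim sides are vertical, 66 mm across, from 34 to 64 mm above the soles: grasp from above across the middle, fingers outside. -x is the front end (blank card); both trays start pointing the same way within 0.25 rad.
- loaded_tray: The same tray, origin at the middle of its soles. Front end (-x) has two feet, 12 to 20 mm either side of the middle; back end (+x) one foot 13 mm wide in the middle. Feet are 79 to 84 mm from the centre along x and reach 7 mm below the floor. Inner floor 10 mm above the soles.
- board_tray_mid (a point): Centre, half-way up, of the equal tray standing loosely between low cleats on the board. 18 mm above this point its ends have ledges: front (-x) one in the middle, back (+x) one each side; slots elsewhere. Unturned, feet pass the slots and the tray nests 20 mm lower. Turned half a turn, 3 feet stand on 3 ledges: upper centre 50 mm above this point, x axes opposite.
- board_tray: The tray on the board, origin at the middle of its soles. Each ledge has 5 mm high lips along its inner edge and towards the slots: a foot drops 5 mm into it with only 1.2 mm play each way, lengthwise and sideways. A foot riding on a lip leaves the upper tray up to 5 mm too high, or tilted.
- loaded_stone_mid (a point): Stone in the loaded tray, about 60 x 30 x 34 mm, 0.14 to 0.28 kg, lying loose, up to 34 mm off the tray's middle lengthwise; the point is 16 mm above its underside.
- board_stone_mid (a point): Stone in the tray on the board, about 60 x 30 x 34 mm, lying loose; the point is 16 mm above its underside. It stays about 12 mm below the floor of a correctly stacked tray, but a nested tray would come down on it.
- board_stone: The same stone, origin under its middle.
- carrier: Plywood carrying board, fixed, 345 x 116 x 12 mm. Origin: underside, at the middle of the lower tray's place; +x along the tray (same way as the tray's x) to the clamp, which stands on a 60 x 50 mm upright, 108 mm above the bench, middle at x = 172 mm. At the start the clamp's arm and handle are up, 10 mm or more clear of the tray's place.
- clamp_pad: The clamp's black rubber pad, 26 mm across, on its arm, with a few mm of springy give. Closed, it presses with about 8 N on the upper tray's end rim next to the clamp.
- clamp_handle (a joint): Angle (rad) the handle has turned relative to the clamp arm: 0 open as at the start, growing as the handle goes down and the linked arm comes down; dead centre near 2.49, locked at its stop 2.57. Light friction holds it where it is left; pushing the grip takes 2 to 10 N, most near dead centre.
- handle_grip (a point): Middle of the black grip, 74 x 24 x 22 mm. x: along the handle to its free end; z: out of the face to push (push along -z); y: along the hinge, 95 mm back along -x. Open: 75 degrees above level, z to the tray; in the board's frame at x 200, z 223 mm. It swings away from the tray and down. Locked: level, x 273, z 161 mm.
- spare_trays: Bystander: two empty trays nested in each other, 192 x 66 x 94 mm, loose; origin under the middle.
- caliper: Bystander: a caliper lying on the bench, 165 mm long.
- note_pad: Bystander: a pale note pad, 76 x 76 x 16 mm.
Things that resemble listed ones, but are neither listed nor needed, are in the scene too. What is shaped like the loaded_tray but grey is not meant. Leave any red or turquoise look-alike of the board_tray alone.

How it is judged (in metres and radians):
On the way, in this order (a step that is already met when the one before it is completed fails the run):
1. the loaded tray stands turned on the ledges of the lower tray, all feet seated, the clamp still open (x of loaded_tray_mid in the frame of board_tray_mid between -0.0035 and 0.0035 m and y of loaded_tray_mid in the frame of board_tray_mid between -0.0035 and 0.0035 m and z of loaded_tray_mid in the frame of board_tray_mid between 0.047 and 0.0525 m and angle between the x axis of loaded_tray_mid and the x axis of board_tray_mid, either way round below 0.04 rad and angle between loaded_tray_mid's own z axis and vertical below 0.03 rad and value of joint clamp_handle below 1 rad), for 0.3 s.
2. the clamp is locked over centre and its pad presses on the top tray (value of joint clamp_handle above 2.53 rad and contact force between clamp_pad and loaded_tray above 3.5 N), for 0.2 s.
At the end, for the whole second after the job is handed in: Loaded tray turned half a turn on the lower tray's ledges: 50 mm above it (47 to 52.5), within 3.5 mm, 0.04 rad, tilt under 0.03; lower tray in place on the board (6 mm); handle locked past centre (joint > 2.53), pad pressing on the top tray over 3.5 N; each stone on the floor of its own tray (all of step 2 and x of loaded_tray_mid in the frame of board_tray_mid between -0.0035 and 0.0035 m and y of loaded_tray_mid in the frame of board_tray_mid between -0.0035 and 0.0035 m and z of loaded_tray_mid in the frame of board_tray_mid between 0.047 and 0.0525 m and angle between the x axis of loaded_tray_mid and the x axis of board_tray_mid, either way round below 0.04 rad and angle between loaded_tray_mid's own z axis and vertical below 0.03 rad and x of board_tray_mid in the frame of carrier between -0.006 and 0.006 m and y of board_tray_mid in the frame of carrier between -0.006 and 0.006 m and z of board_tray_mid in the frame of carrier between 0.041 and 0.047 m and horizontal distance between loaded_stone_mid and loaded_tray_mid below 0.06 m and z of loaded_stone_mid in the frame of loaded_tray_mid below 0.012 m and horizontal distance between board_stone_mid and board_tray_mid below 0.06 m and z of board_stone_mid in the frame of board_tray_mid below 0.012 m); the robot touches nothing.
It fails at once if the loaded tray is tipped more than 23 degrees (angle between loaded_tray_mid's own z axis and vertical above 0.4 rad).
It fails at once if the loaded tray presses on the stone in the lower tray (contact force between loaded_tray and board_stone above 2 N).
It fails at once if the loaded tray is dropped: let go over the lower tray while more than 12 mm above its seat (contact force between the fingers and loaded_tray below 0.02 N and z of loaded_tray_mid in the frame of board_tray_mid above 0.062 m and horizontal distance between loaded_tray_mid and board_tray_mid below 0.12 m).
It fails at once if a bystander (spare trays, caliper, note pad) is moved more than 25 mm (distance of any of spare_trays, caliper, note_pad from where it was at the start of the episode above 0.025 m).
It also fails if it takes over 67 s, if anything falls off the work surface, if the arm or the gripper's body presses on something with over 40 N, if the wrist force passes 120 N, or if a joint passes its speed limit or range.

## Robot

A 6-joint arm with a two-finger parallel gripper is mounted at the origin on the work surface. World frame = base frame: x ahead of the robot, y to its left, z up, the work surface at z = 0. Lengths are in m, angles in degrees, forces in N, time in s.
With the tool pointing down it reaches from about 0.35 to 0.875 m from the base axis. Payload 4.2 kg.
Tool frame: the origin (TCP) lies between the finger pads; the fingertips stand 14 mm ahead of it and the grasp point (between the pads) lies 5 mm behind it (r.tcp_to_tips is the distance from the TCP to the fingertips, in m); y points along the fingers, x is the direction in which the jaws open and shut, and the axes are right-handed (so a half turn about y gives the same grasp; the last joint's range is limited). The gripper opens to 87 mm and grips with 3 to 60 N. Pads are 19 mm wide; open, the fingers measure 117 mm over their backs; the gripper's body (75 mm by 190 mm) begins 51 mm behind the grasp point.
Start: joints at [89.416, 22.042, 0.453, 0, -68.411, -14.817], TCP at [0.166, 0.603, 0.237] pointing down, gripper open.
Joint ranges: [-179.83, 179.83], [-69.29, 118.12], [-61.27, 80.66], [-181.25, 117.63], [-171.15, -9.14], [-177.46, 177.46]. Speed limits (degrees/s): [159.86, 159.86, 180, 180, 180, 180].

## Interface

Orientations are given as a 3x3 rotation matrix whose columns are the frame's x, y, z axes.
In Python, from station import sense, optics, ticket, r gives the robot as it stands.
- The arm moves only by the tool carry_out, never from a script. Its argument "steps" is a list that holds one entry, the list of rows, each a list of 6 numbers: the shift along the world's x, y, z in cm, then the turn, a rotation vector about the world's x, y, z in rad. A call has 1 to 20 rows; each row is the pose to reach, as a shift and turn from the pose commanded when the call began; what a row does not reach only later rows make up. A row lasts 1/8 s, in which the tool goes at most 62.5 mm and 10.7 degrees, less where a joint would pass 70% of its speed; a pose out of reach is approached as far as the arm can. A call with a gripper value outside its range is refused whole. "fingers" is the closure in counts, from 0 (fully open) to 255 (shut), set as the call begins (left out, the last holds). The fingers move at their own pace and stop on an object; the grip force is fixed at half the most. Time passes only in rows, so rows that repeat a pose let the fingers close. It gives the time, the measured TCP pose, the force and the opening at its end, in the units of the state.
- sense(): the state, without advancing time (a new reading comes with each control period).
- optics.capture(name): name is "scene" or "top" or "wrist"; returns a dict with "image" (384x512x3 uint8, red, green, blue), "fov_y" (degrees; the focal length in pixels is half the picture's height over the tangent of half this angle, whatever the lens; pixels are square), "cx", "cy" (the principal point, pixels), "rvec" (rotation vector, rad) and "tvec" (3), from world to camera coordinates, as OpenCV has them. Camera axes: x right, y down, z forward; pixel columns grow to the right and rows downward; lengths in m; the calibration is good to about 2 mm. The wrist camera is an equidistant fisheye: a pixel r from the principal point sees the ray r / f radians off the axis. A picture is of the moment at which its call begins. There is no depth.
- ticket.finish_job(): hands the job in, once; it reports no verdict.
The state is a dict: "time_s": time; "joints": joint angles; "joint_velocities": joint speeds; "effort": joint torques, N m; "tcp_pos": TCP position; "ee_rot": TCP orientation; "wrist_force": force on the tool from outside, world axes, zero at the start; "moment": the same for the moment, N m; "gripper_width": opening from 0.0 (shut) to 1.0 (fully open).
Only numpy, scipy, OpenCV 4.12 (cv2) and the standard library are available. Lean on these libraries where they do the work, as an engineer would, in place of code of your own. Each camera call takes 0.05 s, during which the arm holds its last target.

## Working session

There is one attempt and no reset: what is moved stays moved. The work goes in short steps, Python scripts to look and compute and a tool call to move; the robot and the scene stay as the last step left them, time stands still between calls to the robot, and variables do not carry over. Pictures are saved under pics/ and viewed, and the job is handed in when it is done.

Besides the shell and the picture viewer there is one more tool, called after ">>>" by a JSON object that holds its "method" and its "body", one argument or row to a line. carry_out: Moves the arm, as the interface text tells. Its arguments: {"type":"object","properties":{"steps":{"type":"array","items":{"type":"array","items":{"type":"array","items":{"type":"number"}}}},"fingers":{"type":"number"}},"required":["steps"]}

```bash
ls; mkdir -p pics
cat > h.py <<'E'
from station import sense, optics, ticket, r
import numpy as np, cv2
def cap(n,f):
    d=optics.capture(n); cv2.imwrite('pics/'+f+'.png',d['image'][:,:,::-1]); np.save('pics/'+f+'.npy',d,allow_pickle=True); return d
def load(f): return np.load('pics/'+f+'.npy',allow_pickle=True).item()
def cam(d):
    R=cv2.Rodrigues(np.array(d['rvec'],float))[0]; t=np.array(d['tvec'],float).ravel(); return R,t,192/np.tan(np.radians(d['fov_y']/2))
def proj(d,P,fish=False):
    R,t,f=cam(d); c=(R@np.atleast_2d(P).T).T+t
    if fish:
        rr=np.hypot(c[:,0],c[:,1]); th=np.arctan2(rr,c[:,2]); s=f*th/np.maximum(rr,1e-9)
    else: s=f/c[:,2]
    return np.c_[d['cx']+c[:,0]*s,d['cy']+c[:,1]*s]
def ray(d,uv,fish=False):
    R,t,f=cam(d); x=(uv[0]-d['cx'])/f; y=(uv[1]-d['cy'])/f
    if fish:
        th=np.hypot(x,y); k=np.sin(th)/max(th,1e-9); v=np.array([x*k,y*k,np.cos(th)])
    else: v=np.array([x,y,1])
    return -R.T@t, R.T@v
def onz(d,uv,z,fish=False):
    o,v=ray(d,uv,fish); return o+v*(z-o[2])/v[2]
E
python3 - <<'E'
from h import *
for n in ('scene','top','wrist'):
    d=cap(n,n+'0'); print(n,d['fov_y'],d['cx'],d['cy'],ray(d,(256,192),n=='wrist'))
s=sense(); print(s)
E
```

```text
pics
scene 53.2270805369425 254.84355703244248 188.98259673052414 (array([1.11705887, 0.44580673, 1.02368611]), array([-0.53512712, -0.3847316 , -0.75212477]))
top 44.40137651979431 257.06465394211057 195.21915620195665 (array([ 0.38115686, -0.02652532,  1.352527  ]), array([ 0.1006243 ,  0.00867233, -0.9949128 ]))
wrist 65.70646984690485 256.3124057309556 194.35720431978493 (array([0.23774625, 0.58142649, 0.38495503]), array([-0.25580453,  0.06953254, -0.9642247 ]))
{'time_s': 0.15, 'joints': array([ 8.94158681e+01,  2.20814195e+01,  3.95846202e-01, -1.98368131e-02,
       -6.84105507e+01, -1.48148984e+01]), 'joint_velocities': array([-0.02492661, -0.11996515,  0.23075315,  0.14505611, -0.02370415,
       -0.0653282 ]), 'effort': array([ 3.07680839e-04, -3.91051269e+01,  1.87586349e+01,  4.22231063e+00,
        1.24053442e-02, -1.33258372e-04]), 'tcp_pos': array([0.16585314, 0.60213607, 0.23569144]), 'ee_rot': array([[-2.65662589e-01, -3.39015291e-04,  9.64066011e-01],
       [-9.64064565e-01, -1.67429043e-03, -2.65662779e-01],
       [ 1.70419024e-03, -9.99998541e-01,  1.17963700e-04]]), 'wrist_force': array([-0.24476607,  0.1235599 ,  1.53479692]), 'moment': array([0.02059865, 0.04692223, 0.04005839]), 'gripper_width': 1.0021787529540656}
```

View images.

View pics/scene0.png

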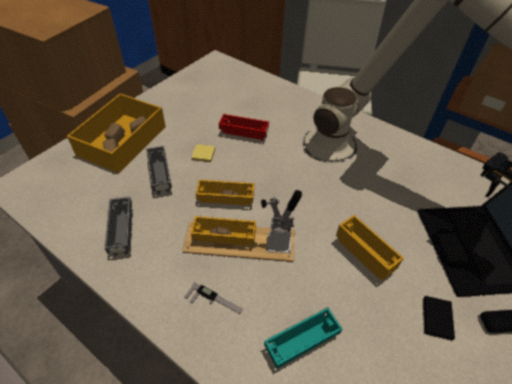

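View pics/top0.png

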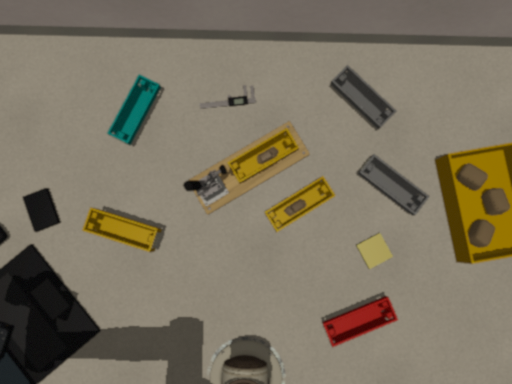

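View pics/wrist0.png

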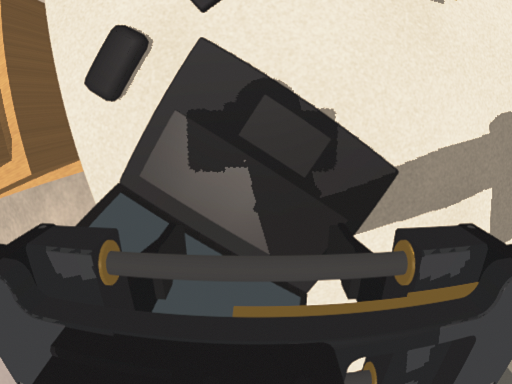

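Run:
```python
from h import *
d=load('top0'); im=d['image'][:,:,::-1]
c=im[110:240,170:350]; cv2.imwrite('pics/topc.png',cv2.resize(c,None,fx=4.4,fy=4.4,interpolation=cv2.INTER_CUBIC))
d=load('scene0'); im=d['image'][:,:,::-1]
c=im[165:275,170:320]; cv2.imwrite('pics/scenec.png',cv2.resize(c,None,fx=5,fy=5,interpolation=cv2.INTER_CUBIC))
```

```text
(no output)
```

View pics/topc.png

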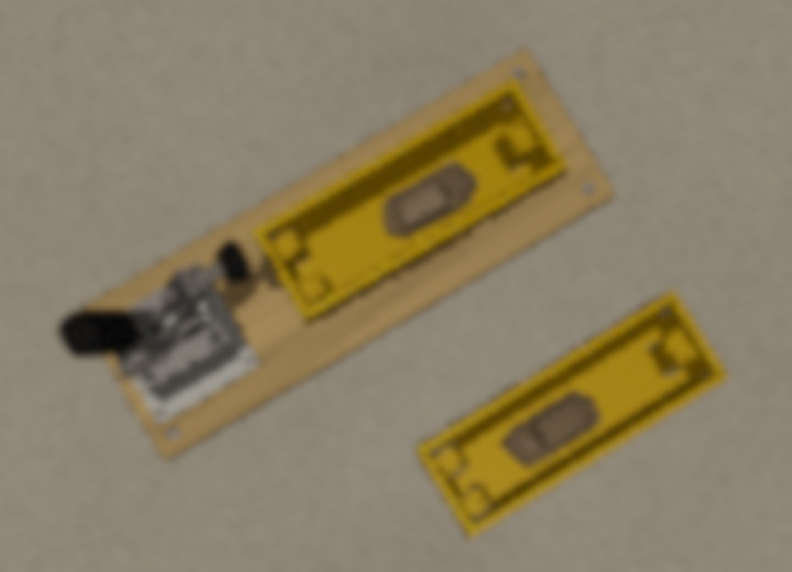

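View pics/scenec.png

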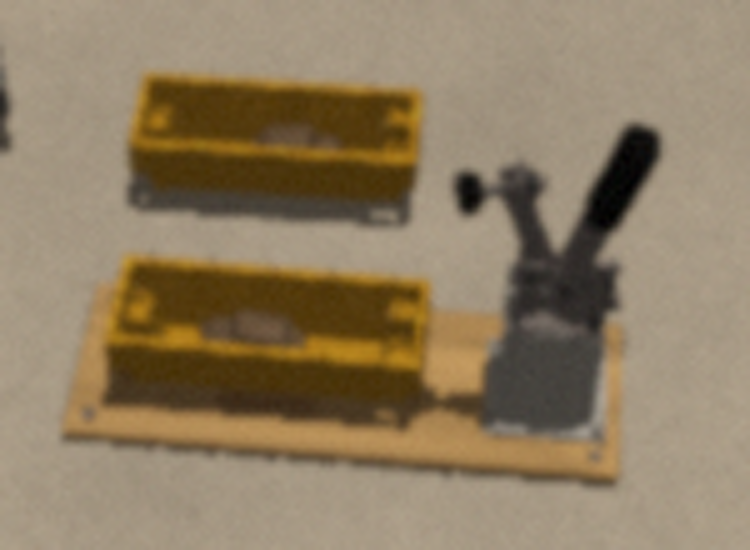

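```bash
cat >> h.py <<'E'
def fitrect(d,cor,z,L=.192,W=.066,fish=False):
    # cor: image corners ordered (+x+y),(+x-y),(-x-y),(-x+y) of outer rim
    from scipy.optimize import least_squares
    P=np.array([onz(d,c,z,fish) for c in cor]); c0=P.mean(0); v=(P[0]+P[1]-P[2]-P[3]); a0=np.arctan2(v[1],v[0])
    def m(q):
        ca,sa=np.cos(q[2]),np.sin(q[2]); l=np.array([[1,1],[1,-1],[-1,-1],[-1,1]])*[L/2,W/2]
        return np.c_[q[0]+l[:,0]*ca-l[:,1]*sa,q[1]+l[:,0]*sa+l[:,1]*ca,np.full(4,z)]
    s=least_squares(lambda q:(proj(d,m(q),fish)-cor).ravel(),[c0[0],c0[1],a0])
    return s.x,np.abs(s.fun).max(),m(s.x)
E
python3 - <<'E'
from h import *
d=load('top0')
tr=lambda p:(np.array(p)+.5)/4.4-.5+[170,110]
B=[tr(p) for p in [(308,318),(260,233),(515,80),(565,170)]]
Lq=[tr(p) for p in [(470,535),(420,450),(675,292),(725,375)]]
# which is +y? check sign after
for n,c,z in (('board',B,.076),('load',Lq,.064)):
    q,e,_=fitrect(d,c,z); print(n,q,np.degrees(q[2]),e); 
    P=np.array([onz(d,x,z) for x in c]); print(P[:,:2])
E
```

```text
board [ 0.61283472 -0.03280992  2.13046093] 122.06641978726128 1.5996262298360762
[[ 0.53685875  0.03011936]
 [ 0.5894386   0.06165779]
 [ 0.69067075 -0.09526483]
 [ 0.63420279 -0.12769099]]
load [ 0.48323593 -0.13639922  2.15118276] 123.25369338943469 1.384136002947912
[[ 0.40537325 -0.07396421]
 [ 0.45735002 -0.04162031]
 [ 0.56077527 -0.19903695]
 [ 0.50929344 -0.2309605 ]]
```

>>> {"method": "carry_out", "body": {
  "steps": [
    [[0,0,5,0,0,0],[0,0,10,0,0,0],[3,-4,10,0,0,-0.05],[7,-9.8,10,0,0,-0.12],[11,-15.5,10,0,0,-0.2],[15,-21,10,0,0,-0.28],[19,-26.7,10,0,0,-0.36],[23,-32.3,10,0,0,-0.44],[27,-38,10,0,0,-0.52],[31,-43.6,10,0,0,-0.6],[35,-49.2,10,0,0,-0.66],[38,-53.4,9,0,0,-0.7],[40,-56,6,0,0,-0.74],[40.7,-57.2,3,0,0,-0.744],[40.7,-57.2,1.3,0,0,-0.744],[40.7,-57.2,1.3,0,0,-0.744],[40.7,-57.2,1.3,0,0,-0.744]]
  ],
  "fingers": 0
}}

```text
time_s: 2.28
tcp_pos: [0.5734, 0.0309, 0.2506]
ee_rot: [[-0.848, 0.002, 0.53], [-0.53, 0.0, -0.848], [-0.002, -1.0, 0.001]]
wrist_force: [0.5, 0.5, -0.0]
gripper_width: 1.002
```

Run:
```python
from h import *
s=sense(); print(s['time_s'],s['tcp_pos'],s['ee_rot'].round(4),s['joints'].round(1))
d=cap('wrist','w1'); print(ray(d,(256,192),True), d['tvec'])
d=cap('scene','s1');d=cap('top','t1')
```

```text
2.275 [0.57340452 0.03088159 0.25062708] [[-8.479e-01  1.800e-03  5.301e-01]
 [-5.301e-01  1.000e-04 -8.479e-01]
 [-1.600e-03 -1.000e+00  9.000e-04]] [ 19.3  16.5  -5.7   0.  -67.7  12.7]
(array([ 0.61274218, -0.03331684,  0.40005542]), array([-0.13872842,  0.22470684, -0.96450052])) [0.50191398 0.23150591 0.4807231 ]
```

View pics/w1.png

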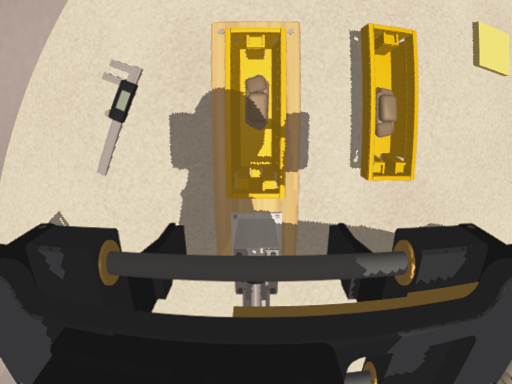

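```bash
cat >> h.py <<'E'
from scipy.ndimage import map_coordinates
from scipy.optimize import least_squares
def sat(d):
    im=cv2.GaussianBlur(d['image'].astype(np.float32),(0,0),.7); return 1-im[:,:,2]/(im.max(2)+1)
def edgefit(d,q0,z,fish=True,L=.192,W=.066,rng=.006,it=4,dbg=False,chan=None,skip=()):
    S=sat(d) if chan is None else chan; q=np.array(q0,float)
    def w(q,l):
        ca,sa=np.cos(q[2]),np.sin(q[2]); return np.c_[q[0]+l[:,0]*ca-l[:,1]*sa,q[1]+l[:,0]*sa+l[:,1]*ca,np.full(len(l),z)]
    sides=[]
    for k,(n) in enumerate([(1,0),(-1,0),(0,1),(0,-1)]):
        if k in skip: continue
        h=(L/2 if n[0] else W/2); o=(W/2 if n[0] else L/2)*.85
        for s in np.linspace(-o,o,25 if n[0] else 50):
            sides.append((n,np.array(n)*h+np.array([abs(n[1]),abs(n[0])])*s,k))
    for i in range(it):
        meas=[];base=[];nor=[];ks=[]
        offs=np.linspace(-rng,rng,61)
        for n,b,k in sides:
            P=proj(d,w(q,b+np.outer(offs,n)),fish)
            v=map_coordinates(S,[P[:,1],P[:,0]],order=1)
            g=-np.gradient(v); j=g[3:-3].argmax()+3
            if g[j]<.004: continue
            g2=np.clip(g[max(0,j-8):j+9],0,None); o=(g2*offs[max(0,j-8):j+9]).sum()/g2.sum()
            base.append(b);nor.append(n);meas.append(o);ks.append(k)
        base=np.array(base);nor=np.array(nor);meas=np.array(meas);ks=np.array(ks)
        # solve small local dx,dy,da, robust, plus per-axis size slack
        A=np.c_[nor[:,0],nor[:,1],-nor[:,0]*base[:,1]+nor[:,1]*base[:,0],(nor[:,0]!=0),(nor[:,1]!=0)]
        s=least_squares(lambda x:A@x-meas,np.zeros(5),loss='soft_l1',f_scale=.0004)
        ca,sa=np.cos(q[2]),np.sin(q[2]); dx,dy,da=s.x[:3]
        q=q+[dx*ca-dy*sa,dx*sa+dy*ca,da]; rng=max(rng*.7,.003)
    if dbg:
        for k in range(4): print('side',k,(ks==k).sum(),'res std mm',1e3*np.median(np.abs((A@s.x-meas)[ks==k])) if (ks==k).any() else None)
    return q,s.x[3:]*1e3
def inr(q,tr):
    ca,sa=np.cos(q[2]),np.sin(q[2]); v=np.array(tr)-q[:2]; return np.array([v[0]*ca+v[1]*sa,-v[0]*sa+v[1]*ca])
E
python3 - <<'E'
from h import *
d=load('w1')
# corners: bottom of image = +x ; left/right?
for n,cor,z in (('B',[(287,197),(229,197),(229,28),(285,28)],.076),('L',[(413,180),(363,179),(362,25),(416,32)],.064)):
    q,e,_=fitrect(d,cor,z,fish=True); print(n,q,e)
    q,sl=edgefit(d,q,z,dbg=True); print(q,np.degrees(q[2]),sl)
    P=proj(d,np.array([[q[0]+x*np.cos(q[2])-y*np.sin(q[2]),q[1]+x*np.sin(q[2])+y*np.cos(q[2]),z] for x,y in ((.096,.033),(.096,-.033),(-.096,-.033),(-.096,.033))]),True); print(P.round(1))
im=d['image'][:,:,::-1]
cv2.imwrite('pics/w1c.png',cv2.resize(im[15:245,200:430],None,fx=2.6,fy=2.6,interpolation=cv2.INTER_CUBIC))
E
```

```text
B [ 0.61198963 -0.03424797  2.13586606] 2.5632368738844775
side 0 25 res std mm 0.18581437749496738
side 1 25 res std mm 0.34033319336381923
side 2 50 res std mm 0.2530030742578706
side 3 50 res std mm 0.22358449799479826
[ 0.61400095 -0.03254026  2.1315505 ] 122.12884757780847 [-0.16320547 -0.37323678]
[[284.3 198.1]
 [226.4 198.2]
 [224.5  27.5]
 [285.5  27.4]]
L [ 0.48501312 -0.13483993  2.15134119] 3.0192586952391025
side 0 25 res std mm 0.21336964444953238
side 1 25 res std mm 0.5715883054228712
side 2 45 res std mm 0.06874072837773039
side 3 9 res std mm 0.03712435986522305
[ 0.48668281 -0.13503049  2.15235894] 123.32108312346135 [-0.32435677  2.6583057 ]
[[410.3 180.1]
 [363.7 180.5]
 [363.9  22.2]
 [412.3  29.4]]
```

View pics/w1c.png

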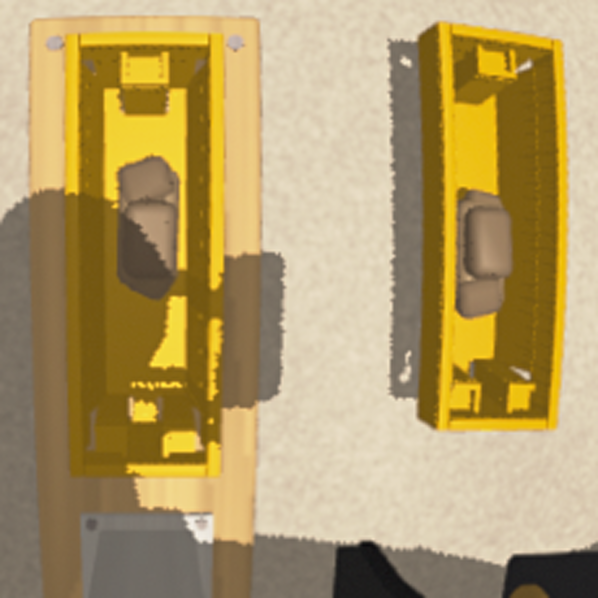

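>>> {"method": "carry_out", "body": {
  "steps": [
    [[0,0,3,0,0,0],[0,0,6,0,0,-0.1],[-0.2,-1,6,0,0,-0.28],[-0.5,-2.5,6,0,0,-0.46],[-0.9,-4.2,6,0,0,-0.64],[-1.2,-6,6,0,0,-0.82],[-1.6,-8,6,0,0,-1.0],[-2,-10,5,0,0,-1.18],[-2.4,-12,4,0,0,-1.36],[-2.8,-14,3,0,0,-1.54],[-3.2,-16,2,0,0,-1.72],[-3.6,-17.5,1,0,0,-1.9],[-3.9,-19,0,0,0,-2.08],[-4.2,-20.5,-1.2,0,0,-2.26],[-4.5,-22,-1.2,0,0,-2.44],[-4.7,-22.5,-1.2,0,0,-2.62],[-4.7,-23,-1.2,0,0,-2.8],[-4.7,-23,-1.2,0,0,-2.98],[-4.7,-23,-1.2,0,0,-3.12],[-4.7,-23,-1.2,0,0,-3.12]]
  ]
}}

```text
time_s: 4.92
tcp_pos: [0.5263, -0.1992, 0.2384]
ee_rot: [[0.835, 0.002, -0.55], [0.55, -0.0, 0.835], [0.001, -1.0, -0.001]]
wrist_force: [-0.3, -0.3, 0.2]
gripper_width: 1.0
```

>>> {"method": "carry_out", "body": {
  "steps": [
    [[0,0,0,0,0,0],[0,0,0,0,0,0]]
  ]
}}

```text
time_s: 5.18
tcp_pos: [0.526, -0.1993, 0.2378]
ee_rot: [[0.836, 0.0, -0.549], [0.549, -0.0, 0.836], [0.0, -1.0, -0.0]]
wrist_force: [-0.4, -1.4, -0.4]
gripper_width: 1.001
```

Run:
```python
from h import *
s=sense(); print(s['time_s'],s['tcp_pos'],s['ee_rot'].round(4),s['joints'].round(1))
d=cap('wrist','w2')
```

```text
5.175 [ 0.52601211 -0.19933198  0.23775141] [[ 8.359e-01  4.000e-04 -5.488e-01]
 [ 5.488e-01 -0.000e+00  8.359e-01]
 [ 3.000e-04 -1.000e+00 -2.000e-04]] [  -4.2   15.9   -8.4    0.   -65.7 -142.5]
```

View pics/w2.png

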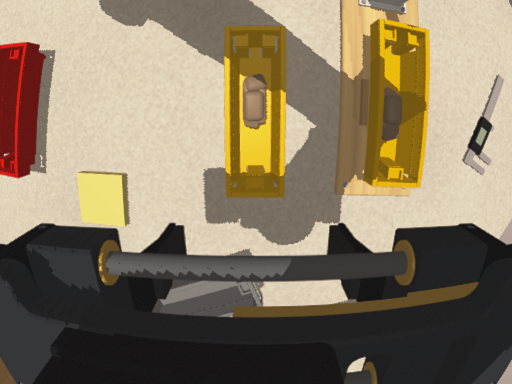

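Run:
```python
from h import *
d=load('w2')
q,e,_=fitrect(d,[(227,27),(284,27),(284,196),(227,196)],.064,fish=True); print(q,e)
q,sl=edgefit(d,q,.064,dbg=True); print(q,np.degrees(q[2]),sl)
qL=q
d1=load('w1')
qB,sl=edgefit(d1,[.614,-.0325,2.1315],.076,rng=.004); print(qB,sl)
# tool frames at capture
def tool(p,zx): return np.array(p),np.arctan2(zx[1],zx[0])
p1,h1=tool([0.57340452,0.03088159],[.5301,-.8479]); p2,h2=tool([0.52601211,-0.19933198],[-.5488,.8359])
rot=lambda a:np.array([[np.cos(a),-np.sin(a)],[np.sin(a),np.cos(a)]])
# tray in tool frame (z-dir, left)
tB=rot(-h1)@(qB[:2]-p1); tL=rot(-h2)@(qL[:2]-p2); print(tB,tL,np.degrees(qB[2]-h1),np.degrees(qL[2]-h2))
# stones check other fits: use smaller rng
```

```text
[ 0.48339723 -0.13735275  2.15213079] 2.08406895796179
side 0 25 res std mm 0.12642576670285896
side 1 25 res std mm 0.07377084975512523
side 2 50 res std mm 0.358405143215502
side 3 50 res std mm 0.1904566066987821
[ 0.48253217 -0.13754112  2.15070729] 123.2264508032685 [-0.60751903 -0.29774952]
[ 0.61400107 -0.0325453   2.13160045] [-0.16520478 -0.37058581]
[0.07530213 0.00079924] [0.07551616 0.00243416] 180.11843068301843 -0.05996412171052159
```

>>> {"method": "carry_out", "body": {
  "steps": [
    [[-2.2,3.1,-1,0,0,0],[-4.35,6.18,-3,0,0,0],[-4.35,6.18,-7,0,0,0],[-4.35,6.18,-11,0,0,0],[-4.35,6.18,-14.5,0,0,0],[-4.35,6.18,-17,0,0,0],[-4.35,6.18,-18.2,0,0,0],[-4.35,6.18,-18.4,0,0,0],[-4.35,6.18,-18.4,0,0,0]]
  ]
}}

```text
time_s: 6.35
tcp_pos: [0.4832, -0.1377, 0.0544]
ee_rot: [[0.836, 0.002, -0.548], [0.548, -0.0, 0.836], [0.001, -1.0, -0.001]]
wrist_force: [1.0, -0.0, -0.9]
gripper_width: 0.999
```

>>> {"method": "carry_out", "body": {
  "steps": [
    [[0,0,0,0,0,0],[0,0,0,0,0,0],[0,0,0,0,0,0],[0,0,0,0,0,0]]
  ],
  "fingers": 255
}}

```text
time_s: 6.85
tcp_pos: [0.4829, -0.1376, 0.054]
ee_rot: [[0.837, 0.001, -0.548], [0.548, -0.0, 0.837], [0.001, -1.0, -0.001]]
wrist_force: [-0.1, 0.5, 1.6]
gripper_width: 0.756
```

Run:
```python
from h import *
s=sense(); print(s['time_s'],s['tcp_pos'],s['ee_rot'].round(4),s['wrist_force'],s['gripper_width']*87)
d=cap('wrist','w3'); cap('scene','s3')
```

```text
6.85 [ 0.48292231 -0.13758122  0.05398965] [[ 8.366e-01  1.100e-03 -5.479e-01]
 [ 5.479e-01 -0.000e+00  8.366e-01]
 [ 9.000e-04 -1.000e+00 -6.000e-04]] [-0.05880056  0.4853675   1.63979702] 65.7377137735237
```

View pics/w3.png

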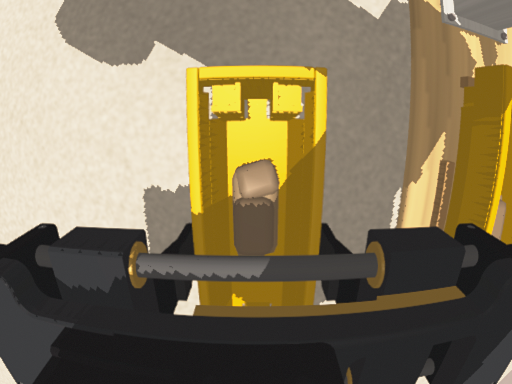

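View pics/s3.png

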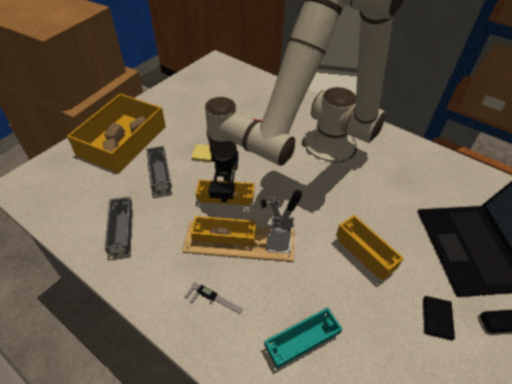

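>>> {"method": "carry_out", "body": {
  "steps": [
    [[0,0,0,0,0,0],[0,0,0,0,0,0],[0,0,0,0,0,0],[0,0,1,0,0,0],[0,0,3,0,0,0],[0,0,7,0,0,0],[0,0,11,0,0,0],[0,0,15,0,0,0],[2.2,-3.1,18,0,0,0],[4.35,-6.18,18.4,0,0,0],[4.35,-6.18,18.4,0,0,0],[4.35,-6.18,18.4,0,0,0],[4.35,-6.18,18.4,0,0,0]]
  ],
  "fingers": 0
}}

```text
time_s: 8.57
tcp_pos: [0.5253, -0.1988, 0.2375]
ee_rot: [[0.836, -0.001, -0.548], [0.548, 0.0, 0.836], [-0.0, -1.0, 0.001]]
wrist_force: [0.5, 0.3, -0.1]
gripper_width: 1.0
```

Run:
```python
from h import *
s=sense(); print(s['time_s'],s['tcp_pos'],s['ee_rot'].round(4))
d=cap('wrist','w4')
q,sl=edgefit(d,[.4826,-.1375,2.1507],.064,rng=.004,dbg=True); print(q,np.degrees(q[2]),sl)
rot=lambda a:np.array([[np.cos(a),-np.sin(a)],[np.sin(a),np.cos(a)]])
pg=np.array([0.48292231,-0.13758122]); hg=np.arctan2(.8366,-.5479)
print('tray in grasp tool frame',rot(-hg)@(q[:2]-pg),np.degrees(q[2]-hg))
```

```text
8.575 [ 0.52528972 -0.19884133  0.23748413] [[ 8.363e-01 -7.000e-04 -5.483e-01]
 [ 5.483e-01  2.000e-04  8.363e-01]
 [-5.000e-04 -1.000e+00  5.000e-04]]
side 0 25 res std mm 0.1457571178041854
side 1 25 res std mm 0.0056498706396298755
side 2 50 res std mm 0.17112474769022712
side 3 50 res std mm 0.24896658718358072
[ 0.48252016 -0.1377608   2.15120074] 123.25472348108686 [-0.68385934 -0.38525246]
tray in grasp tool frame [7.00961495e-05 4.34811239e-04] 0.03342336755018768
```

View pics/w4.png

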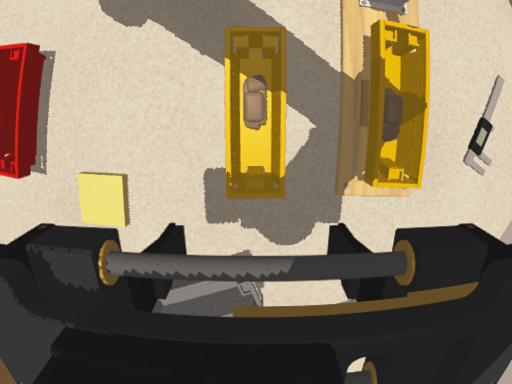

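Run:
```python
from h import *
outs=[]
for f,q,z in (('w1',[.614,-.03254,2.1316],.076),('w4',[.48252,-.13776,2.1512],.064)):
    d=load(f); im=d['image'][:,:,::-1]; k=8
    big=cv2.resize(im,None,fx=k,fy=k,interpolation=cv2.INTER_NEAREST)
    for L,W in ((.192,.066),):
        t=np.linspace(-1,1,60); l=np.r_[np.c_[t*L/2,t*0+W/2],np.c_[t*L/2,t*0-W/2],np.c_[t*0+L/2,t*W/2],np.c_[t*0-L/2,t*W/2]]
        ca,sa=np.cos(q[2]),np.sin(q[2]); P=proj(d,np.c_[q[0]+l[:,0]*ca-l[:,1]*sa,q[1]+l[:,0]*sa+l[:,1]*ca,l[:,0]*0+z],True)
        for p in P: cv2.circle(big,tuple(((p+.5)*k).astype(int)),1,(255,0,0),-1)
    outs.append(np.r_[big[15*k:50*k,212*k:300*k],big[180*k:210*k,212*k:300*k]])
o=np.c_[outs[0],outs[1]]; cv2.imwrite('pics/ov.png',cv2.resize(o,None,fx=.56,fy=.56,interpolation=cv2.INTER_AREA)); print(o.shape)
for f,q,z in (('w1',[.614,-.03254,2.1316],.076),('w4',[.48252,-.13776,2.1512],.064)):
    for sk in ((),(0,),(1,),(2,),(3,)):
        print(f,sk,(edgefit(load(f),q,z,rng=.003,skip=sk)[0]-q)*1e3 if 0 else None) if 0 else None
    d=load(f);S=sat(d)
    for k,n in enumerate([(1,0),(-1,0),(0,1),(0,-1)]):
        h=.096 if n[0] else .033; prof=0;offs=np.linspace(-.004,.004,17)
        for s in np.linspace(-.6,.6,30)*(.033 if n[0] else .096):
            b=np.array(n)*h+np.array([abs(n[1]),abs(n[0])])*s; l=b+np.outer(offs,n); ca,sa=np.cos(q[2]),np.sin(q[2])
            P=proj(d,np.c_[q[0]+l[:,0]*ca-l[:,1]*sa,q[1]+l[:,0]*sa+l[:,1]*ca,l[:,0]*0+z],True)
            prof=prof+map_coordinates(S,[P[:,1],P[:,0]],order=1)/30
        lo,hi=prof.min(),prof[:9].max(); m=(prof[-1]+prof[:6].max())/2
        i=np.where(prof<m)[0][0]; print(f,k,'half-crossing mm',1e3*(offs[i-1]+(prof[i-1]-m)/(prof[i-1]-prof[i])*5e-4),prof.round(2)[::2])
```

```text
Traceback (most recent call last):
cv2.error: OpenCV(4.12.0) /io/opencv/modules/imgproc/src/resize.cpp:4045: error: (-215:Assertion failed) func != 0 && cn <= 4 in function 'resize'
```

Run:
```python
from h import *
outs=[]
for f,q,z in (('w1',[.614,-.03254,2.1316],.076),('w4',[.48252,-.13776,2.1512],.064)):
    d=load(f); im=d['image'][:,:,::-1]; k=8
    big=cv2.resize(im,None,fx=k,fy=k,interpolation=cv2.INTER_NEAREST)
    for L,W in ((.192,.066),):
        t=np.linspace(-1,1,60); l=np.r_[np.c_[t*L/2,t*0+W/2],np.c_[t*L/2,t*0-W/2],np.c_[t*0+L/2,t*W/2],np.c_[t*0-L/2,t*W/2]]
        ca,sa=np.cos(q[2]),np.sin(q[2]); P=proj(d,np.c_[q[0]+l[:,0]*ca-l[:,1]*sa,q[1]+l[:,0]*sa+l[:,1]*ca,l[:,0]*0+z],True)
        for p in P: cv2.circle(big,tuple(((p+.5)*k).astype(int)),1,(255,0,0),-1)
    outs.append(np.concatenate([big[15*k:50*k,212*k:300*k],big[180*k:210*k,212*k:300*k]],0))
o=np.concatenate(outs,1); cv2.imwrite('pics/ov.png',cv2.resize(o,None,fx=.56,fy=.56,interpolation=cv2.INTER_AREA)); print(o.shape)
for f,q,z in (('w1',[.614,-.03254,2.1316],.076),('w4',[.48252,-.13776,2.1512],.064)):
    d=load(f);S=sat(d)
    for k,n in enumerate([(1,0),(-1,0),(0,1),(0,-1)]):
        h=.096 if n[0] else .033; prof=0;offs=np.linspace(-.004,.004,17)
        for s in np.linspace(-.6,.6,30)*(.033 if n[0] else .096):
            b=np.array(n)*h+np.array([abs(n[1]),abs(n[0])])*s; l=b+np.outer(offs,n); ca,sa=np.cos(q[2]),np.sin(q[2])
            P=proj(d,np.c_[q[0]+l[:,0]*ca-l[:,1]*sa,q[1]+l[:,0]*sa+l[:,1]*ca,l[:,0]*0+z],True)
            prof=prof+map_coordinates(S,[P[:,1],P[:,0]],order=1)/30
        m=(prof[-1]+prof[:6].max())/2
        i=np.where(prof<m)[0][0]; print(f,k,'half-crossing mm',round(1e3*(offs[i-1]+(prof[i-1]-m)/(prof[i-1]-prof[i])*5e-4),2),prof.round(2)[::2])
```

```text
(520, 1408, 3)
w1 0 half-crossing mm -0.16 [0.81 0.82 0.8  0.73 0.61 0.49 0.45 0.45 0.45]
w1 1 half-crossing mm 0.19 [0.83 0.83 0.83 0.79 0.67 0.52 0.46 0.45 0.45]
w1 2 half-crossing mm 0.02 [0.84 0.83 0.83 0.78 0.65 0.52 0.47 0.46 0.46]
w1 3 half-crossing mm -0.15 [0.83 0.83 0.83 0.76 0.62 0.51 0.46 0.46 0.46]
w4 0 half-crossing mm -0.18 [0.79 0.79 0.76 0.66 0.46 0.28 0.21 0.19 0.19]
w4 1 half-crossing mm -0.16 [0.85 0.85 0.82 0.7  0.49 0.31 0.21 0.19 0.19]
w4 2 half-crossing mm -0.16 [0.83 0.82 0.81 0.7  0.46 0.26 0.19 0.17 0.18]
w4 3 half-crossing mm -0.13 [0.84 0.84 0.83 0.71 0.48 0.28 0.2  0.18 0.18]
```

View pics/ov.png

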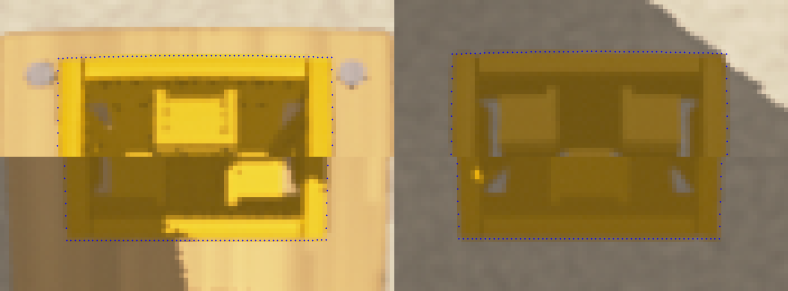

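>>> {"method": "carry_out", "body": {
  "steps": [
    [[-2.2,3.1,-1,0,0,0],[-4.35,6.18,-3,0,0,0],[-4.35,6.18,-7,0,0,0],[-4.35,6.18,-11,0,0,0],[-4.35,6.18,-14.5,0,0,0],[-4.35,6.18,-17,0,0,0],[-4.35,6.18,-18.2,0,0,0],[-4.35,6.18,-18.4,0,0,0],[-4.35,6.18,-18.4,0,0,0],[-4.35,6.18,-18.4,0,0,0]]
  ]
}}

```text
time_s: 9.88
tcp_pos: [0.4832, -0.1376, 0.0545]
ee_rot: [[0.837, 0.002, -0.548], [0.548, -0.0, 0.837], [0.002, -1.0, -0.001]]
wrist_force: [-0.9, 0.0, 1.2]
gripper_width: 0.999
```

>>> {"method": "carry_out", "body": {
  "steps": [
    [[0,0,0,0,0,0],[0,0,0,0,0,0],[0,0,0,0,0,0],[0,0,0,0,0,0],[0,0,0.5,0,0,0],[0,0,1.5,0,0,0],[0,0,2.5,0,0,0],[0,0,2.5,0,0,0]]
  ],
  "fingers": 255
}}

```text
time_s: 10.88
tcp_pos: [0.4832, -0.1377, 0.0797]
ee_rot: [[0.837, 0.003, -0.548], [0.548, 0.0, 0.837], [0.002, -1.0, -0.001]]
wrist_force: [0.3, -0.9, -4.4]
gripper_width: 0.754
```

Run:
```python
from h import *
s=sense(); print(s['time_s'],s['tcp_pos'],s['ee_rot'].round(4),s['wrist_force'],s['moment'],s['gripper_width']*87)
d=cap('wrist','w5'); cap('scene','s5')
```

```text
10.875 [ 0.48319063 -0.13765606  0.07967082] [[ 8.367e-01  2.600e-03 -5.477e-01]
 [ 5.477e-01  1.000e-04  8.367e-01]
 [ 2.200e-03 -1.000e+00 -1.400e-03]] [ 0.34768353 -0.89776437 -4.43734774] [-0.01426921 -0.23560201  0.04023801] 65.63111696517352
```

View pics/w5.png

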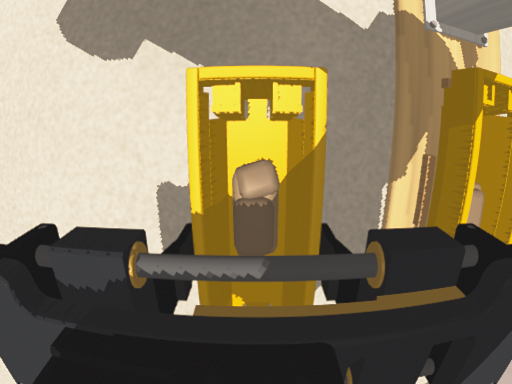

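>>> {"method": "carry_out", "body": {
  "steps": [
    [[0,0,1.5,0,0,0],[0,0,4,0,0,0.03],[0,0,7,0,0,0.09],[0,0,10,0,0,0.18],[0,0,12,0,0,0.29],[0,0,13.5,0,0,0.41],[0,0,14,0,0,0.54],[0,0,14,0,0,0.69],[0,0,14,0,0,0.84],[0,0,14,0,0,0.99],[0,0,14,0,0,1.14],[0,0,14,0,0,1.29],[0,0,14,0,0,1.44],[0,0,14,0,0,1.58],[0,0,14,0,0,1.71],[0,0,14,0,0,1.83],[0,0,14,0,0,1.93],[0,0,14,0,0,2.0],[0,0,14,0,0,2.04],[0,0,14,0,0,2.06]]
  ]
}}

```text
time_s: 13.48
tcp_pos: [0.4819, -0.1375, 0.2179]
ee_rot: [[-0.877, -0.002, -0.481], [0.481, 0.0, -0.877], [0.002, -1.0, 0.0]]
wrist_force: [-0.6, 0.4, -3.5]
gripper_width: 0.759
```

>>> {"method": "carry_out", "body": {
  "steps": [
    [[0,0,0,0,0,0.03],[0.2,0.2,0,0,0,0.1],[0.6,0.5,0,0,0,0.2],[1.3,1.0,0,0,0,0.32],[2.3,1.8,0,0,0,0.44],[3.5,2.8,0,0,0,0.56],[4.9,3.9,0,0,0,0.67],[6.3,5.0,0,0,0,0.77],[7.7,6.1,0,0,0,0.86],[9,7.2,0,0,0,0.94],[10.2,8.2,0,0,0,1.0],[11.2,9.0,0,0,0,1.04],[12,9.6,0,0,0,1.055],[12.6,10.1,0,0,0,1.06],[12.9,10.3,0,0,0,1.062],[13.07,10.47,0,0,0,1.062],[13.07,10.47,0,0,0,1.062],[13.07,10.47,0,0,0,1.062]]
  ]
}}

```text
time_s: 15.72
tcp_pos: [0.6129, -0.0331, 0.2186]
ee_rot: [[-0.847, -0.0, 0.531], [-0.531, -0.0, -0.847], [0.0, -1.0, -0.0]]
wrist_force: [-0.0, -0.5, -3.9]
gripper_width: 0.759
```

Run:
```python
from h import *
ps=[];hs=[]
for i in range(4):
    d=cap('wrist','w6') if i==0 else cap('scene' if i<3 else 'top','s6_%d'%i)
    s=sense(); ps.append(s['tcp_pos']); R=s['ee_rot']; hs.append([np.degrees(np.arctan2(R[1,2],R[0,2])),R[0,1],R[1,1]]); 
print(s['time_s'],np.array(ps).round(5),np.array(hs).round(4),s['wrist_force'],s['moment'],s['joints'].round(1))
```

```text
15.925 [[ 0.61297 -0.03311  0.21866]
 [ 0.613   -0.03311  0.21865]
 [ 0.61303 -0.0331   0.21864]
 [ 0.61306 -0.03303  0.21862]] [[-57.9286   0.       0.    ]
 [-57.9261   0.      -0.    ]
 [-57.9236   0.      -0.    ]
 [-57.9215   0.       0.    ]] [-0.02003531 -0.14061556 -3.41231872] [ 0.10168669 -0.027298   -0.00014396] [ 12.   21.7  -2.7  -0.  -65.6  20.1]
```

View pics/w6.png

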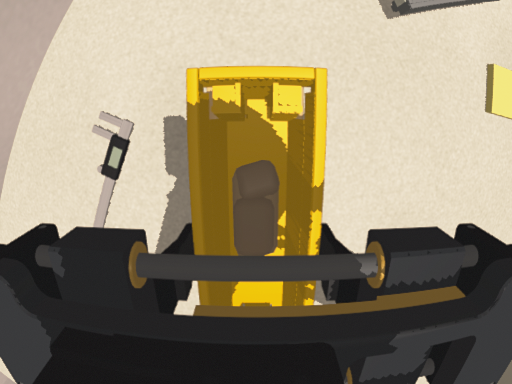

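View pics/s6_1.png

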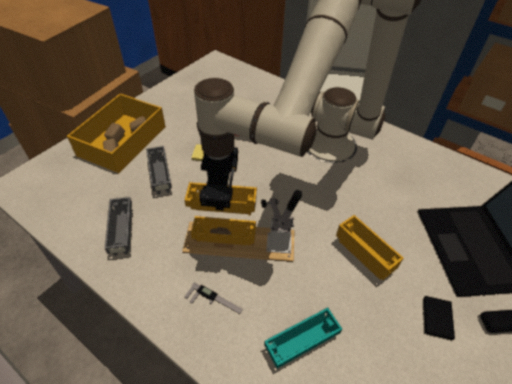

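>>> {"method": "carry_out", "body": {
  "steps": [
    [[0.05,0.01,-1,0,0,0],[0.05,0.01,-3,0,0,0],[0.05,0.01,-5,0,0,0],[0.05,0.01,-7,0,0,0],[0.05,0.01,-8.5,0,0,0],[0.05,0.01,-9.2,0,0,0],[0.05,0.01,-9.2,0,0,0],[0.05,0.01,-9.2,0,0,0],[0.05,0.01,-9.2,0,0,0],[0.05,0.01,-9.2,0,0,0]]
  ]
}}

```text
time_s: 17.18
tcp_pos: [0.6138, -0.0328, 0.1271]
ee_rot: [[-0.847, 0.001, 0.531], [-0.531, 0.0, -0.847], [-0.001, -1.0, 0.0]]
wrist_force: [-0.7, -0.2, -2.9]
gripper_width: 0.758
```

```bash
cat > st.py <<'E'
from h import *
import sys
n=sys.argv[1]
ps=[];hs=[];F=[]
for i in range(3):
    d=cap('wrist','w'+n) if i==0 else cap('scene' if i<2 else 'top','s%s_%d'%(n,i))
    s=sense(); ps.append(s['tcp_pos']); R=s['ee_rot']; hs.append([np.degrees(np.arctan2(R[1,2],R[0,2])),R[0,1],R[1,1]]); F.append(np.r_[s['wrist_force'],s['moment']])
print(s['time_s'],np.array(ps).round(5).tolist(),np.mean(hs,0).round(4),np.mean(F,0).round(2),s['gripper_width']*87)
E
python3 st.py 7
python3 - <<'E'
import cv2
im=cv2.imread('pics/s7_1.png')[150:280,170:320]; cv2.imwrite('pics/s7c.png',cv2.resize(im,None,fx=5,fy=4.6,interpolation=2))
E
```

```text
17.325 [[0.61378, -0.03284, 0.12694], [0.61374, -0.03284, 0.12685], [0.6137, -0.03282, 0.12676]] [-5.7913e+01  5.0000e-04  1.0000e-04] [-0.12  0.41 -4.04  0.09 -0.    0.01] 65.79531881759388
```

View pics/s7c.png

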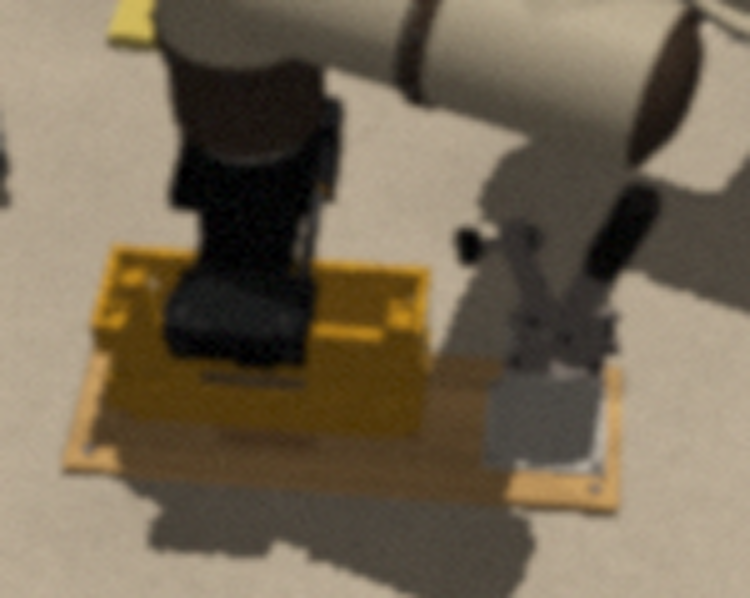

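View pics/w7.png

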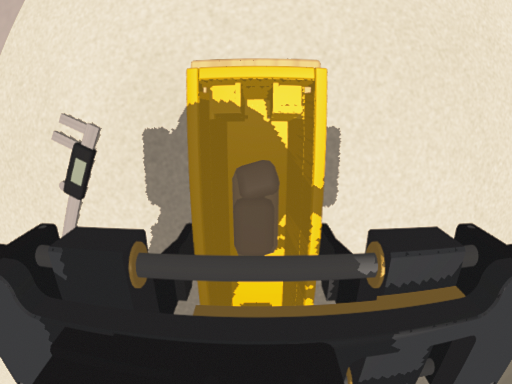

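>>> {"method": "carry_out", "body": {
  "steps": [
    [[0,0,-0.2,0,0,0],[0,0,-0.4,0,0,0],[0,0,-0.6,0,0,0],[0,0,-0.75,0,0,0],[0,0,-0.75,0,0,0],[0,0,-0.75,0,0,0]]
  ]
}}

```text
time_s: 18.08
tcp_pos: [0.6137, -0.0327, 0.1189]
ee_rot: [[-0.847, 0.0, 0.531], [-0.531, 0.0, -0.847], [-0.0, -1.0, -0.0]]
wrist_force: [0.3, 2.0, -4.6]
gripper_width: 0.754
```

>>> {"method": "carry_out", "body": {
  "steps": [
    [[0,0,-0.1,0,0,0],[0,0,-0.2,0,0,0],[0,0,-0.3,0,0,0],[0,0,-0.3,0,0,0],[0,0,-0.3,0,0,0]]
  ]
}}

```text
time_s: 18.7
tcp_pos: [0.6138, -0.0328, 0.1161]
ee_rot: [[-0.847, 0.0, 0.531], [-0.531, 0.0, -0.847], [-0.0, -1.0, 0.0]]
wrist_force: [0.2, 1.0, -2.6]
gripper_width: 0.758
```

```bash
python3 st.py 8
```

```text
18.85 [[0.61376, -0.03278, 0.11607], [0.61374, -0.03278, 0.11606], [0.61374, -0.03279, 0.11609]] [-5.79133e+01  3.00000e-04  1.00000e-04] [ 0.38  1.47 -3.83  0.61 -0.22 -0.05] 65.49796892933952
```

>>> {"method": "carry_out", "body": {
  "steps": [
    [[0,0,-0.05,0,0,0],[0,0,-0.1,0,0,0],[0,0,-0.1,0,0,0],[0,0,-0.1,0,0,0]]
  ]
}}

```text
time_s: 19.35
tcp_pos: [0.6139, -0.0327, 0.1157]
ee_rot: [[-0.847, 0.001, 0.531], [-0.531, 0.0, -0.847], [-0.001, -1.0, 0.0]]
wrist_force: [-1.6, 3.5, 3.3]
gripper_width: 0.758
```

```bash
python3 st.py 9
```

```text
19.5 [[0.61388, -0.03269, 0.11575], [0.61388, -0.03268, 0.11574], [0.61387, -0.0327, 0.11571]] [-5.78999e+01  8.00000e-04  1.00000e-04] [-1.75  3.77  4.49  1.23  0.56 -0.11] 65.70746523623878
```

View pics/w9.png

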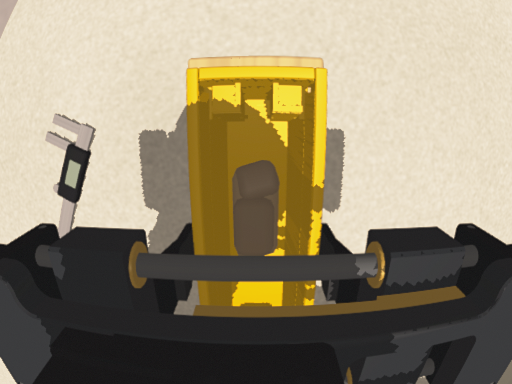

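>>> {"method": "carry_out", "body": {
  "steps": [
    [[0,0,0.05,0,0,0],[0,0,0.05,0,0,0],[0,0,0.05,0,0,0],[0,0,0.05,0,0,0],[0,0,0.05,0,0,0]]
  ],
  "fingers": 0
}}

```text
time_s: 20.12
tcp_pos: [0.6136, -0.033, 0.1154]
ee_rot: [[-0.847, -0.0, 0.531], [-0.531, -0.0, -0.847], [0.0, -1.0, 0.0]]
wrist_force: [0.2, -0.5, -1.1]
gripper_width: 1.0
```

```bash
python3 st.py 10
python3 - <<'E'
import cv2
im=cv2.imread('pics/s10_1.png')[150:280,170:320]; cv2.imwrite('pics/s10c.png',cv2.resize(im,None,fx=5,fy=4.6,interpolation=2))
E
```

```text
20.275 [[0.61365, -0.03292, 0.11549], [0.61365, -0.0329, 0.11552], [0.61369, -0.03286, 0.11556]] [-5.79137e+01 -0.00000e+00 -1.00000e-04] [ 0.51 -0.35  0.37  0.03 -0.   -0.  ] 86.62059331390043
```

View pics/s10c.png

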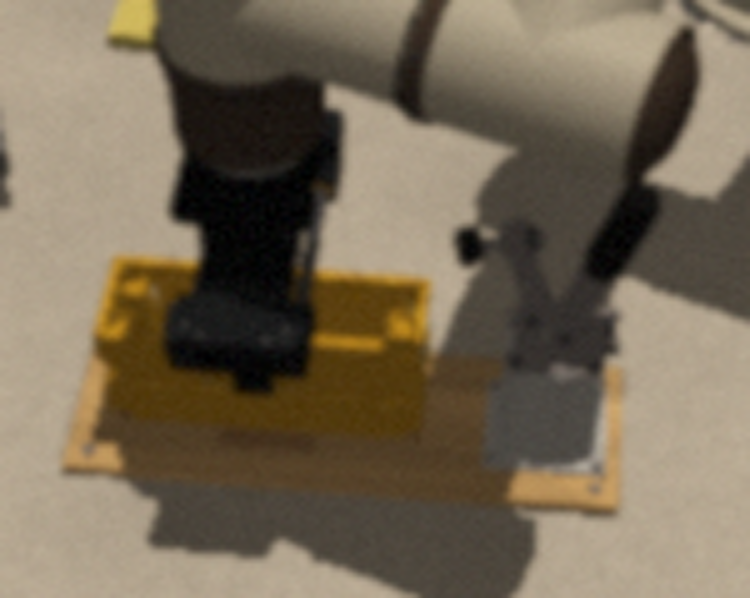

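View pics/w10.png

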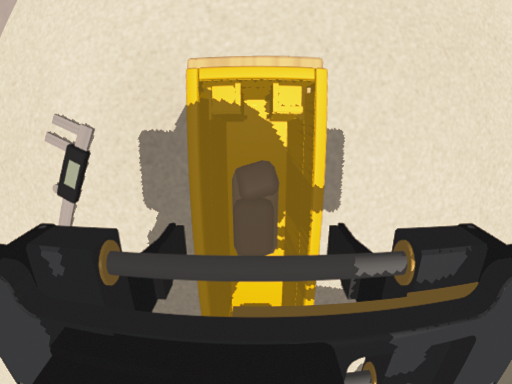

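>>> {"method": "carry_out", "body": {
  "steps": [
    [[0,0,0.5,0,0,0],[0,0,2,0,0,0],[0,0,5,0,0,0],[0,0,9,0,0,0],[0,0,13,0,0,0],[0,0,16.5,0,0,0],[-1,1.6,18.5,0,0,0],[-3,4.8,18.5,0,0,0],[-4.03,6.38,18.5,0,0,0],[-4.03,6.38,18.5,0,0,0],[-4.03,6.38,18.5,0,0,0],[-4.03,6.38,18.5,0,0,0]]
  ],
  "fingers": 0
}}

```text
time_s: 21.78
tcp_pos: [0.5736, 0.0305, 0.3001]
ee_rot: [[-0.848, -0.001, 0.531], [-0.531, -0.0, -0.848], [0.001, -1.0, -0.0]]
wrist_force: [-0.1, -1.7, -0.2]
gripper_width: 1.001
```

```bash
python3 st.py 11
python3 - <<'E'
from h import *
d=load('w11')
for z in (.126,.131,.106):
    q,sl=edgefit(d,[.614,-.0327,2.1316],z,rng=.006,dbg=False); print(z,q,np.degrees(q[2]),sl)
im=cv2.imread('pics/s11_1.png')[150:280,170:320]; cv2.imwrite('pics/s11c.png',cv2.resize(im,None,fx=5,fy=4.6,interpolation=2))
E
```

```text
21.925 [[0.57362, 0.03038, 0.30012], [0.57361, 0.03041, 0.30019], [0.57359, 0.03048, 0.30025]] [-5.79665e+01 -6.00000e-04 -3.00000e-04] [ 0.2  -0.08  0.02  0.06 -0.02 -0.02] 86.91799350624373
0.126 [ 0.61245996 -0.0324597   2.12766261] 121.90608802510313 [ 1.39902371 -0.45452614]
0.131 [ 0.61320092 -0.03360771  2.1277301 ] 121.90995459064088 [-1.44316996 -0.92033648]
0.106 [ 0.61250246 -0.03252274  2.12771495] 121.90908687819118 [2.38704299 1.58044553]
```

View pics/w11.png

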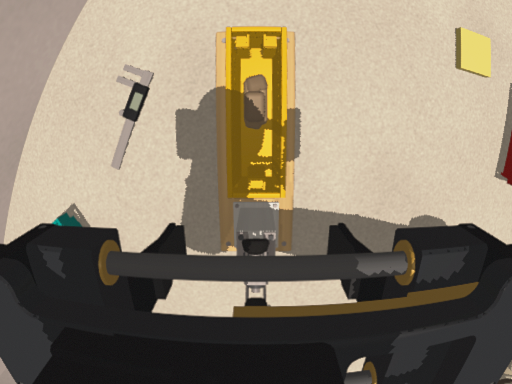

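View pics/s11c.png

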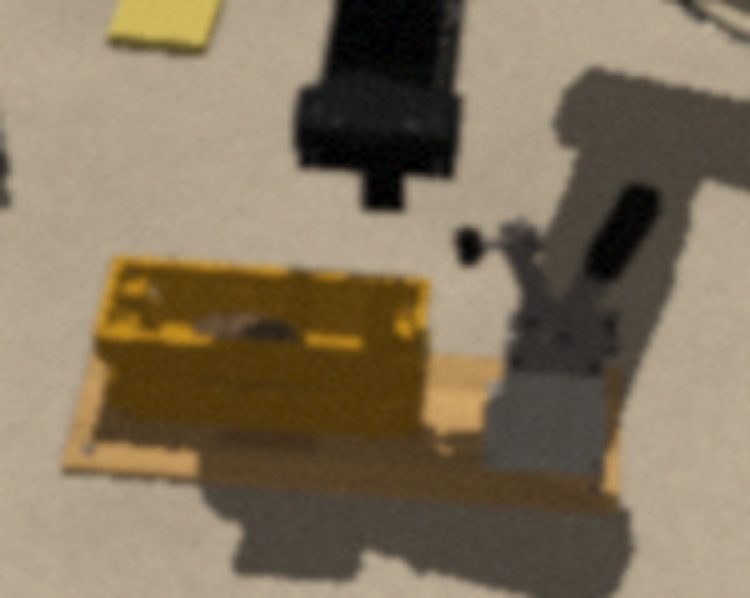

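Run:
```python
from h import *
d=load('w11'); im=d['image'][:,:,::-1]; k=8
big=cv2.resize(im,None,fx=k,fy=k,interpolation=cv2.INTER_NEAREST)
q=[.61402,-.03272,2.1316]
for z,col in ((.126,(255,0,0)),(.076,(0,160,0))):
        L,W=.192,.066
        t=np.linspace(-1,1,60); l=np.r_[np.c_[t*L/2,t*0+W/2],np.c_[t*L/2,t*0-W/2],np.c_[t*0+L/2,t*W/2],np.c_[t*0-L/2,t*W/2]]
        ca,sa=np.cos(q[2]),np.sin(q[2]); P=proj(d,np.c_[q[0]+l[:,0]*ca-l[:,1]*sa,q[1]+l[:,0]*sa+l[:,1]*ca,l[:,0]*0+z],True)
        for p in P: cv2.circle(big,tuple(((p+.5)*k).astype(int)),1,col,-1)
o=np.concatenate([big[15*k:55*k,205*k:305*k],big[180*k:215*k,205*k:305*k]],0)
cv2.imwrite('pics/ov2.png',o)
```

```text
(no output)
```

View pics/ov2.png

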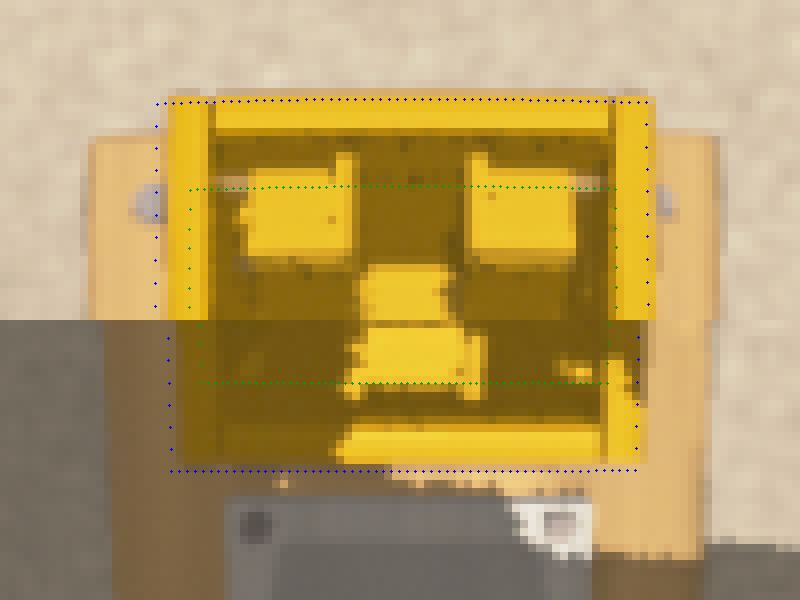

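```bash
cat >> h.py <<'E'
BO=np.array([.6140,-.0327]); BA=2.1316
def b2w(x,y,z):
    ca,sa=np.cos(BA),np.sin(BA); return np.array([BO[0]+x*ca-y*sa,BO[1]+x*sa+y*ca,z])
E
python3 - <<'E'
from h import *
d=load('s11_1'); im=d['image'][:,:,::-1].copy(); t=load('s11_2')
pts=dict(gm=(.2,0,.223),gt=(.2+.037*.259,0,.223+.037*.966),gb=(.2-.037*.259,0,.223-.037*.966),hinge=(.1754,0,.1312),piv=(.1562,0,.1479),c1=(.2325,.058,.012),c2=(.2325,-.058,.012),c3=(-.1125,-.058,.012),c4=(-.1125,.058,.012),u=(.172,0,.108))
for im_d,n,b in ((d,'sc',(150,290,170,330)),(t,'tp',(100,220,170,330))):
    k=5; im=im_d['image'][:,:,::-1]; big=cv2.resize(im,None,fx=k,fy=k,interpolation=cv2.INTER_CUBIC)
    for nm,p in pts.items():
        u=proj(im_d,b2w(*p))[0]; print(n,nm,u.round(1)); cv2.circle(big,tuple(((u+.5)*k).astype(int)),4,(255,0,255),1)
    cv2.imwrite('pics/%s_p.png'%n,big[b[0]*k:b[1]*k,b[2]*k:b[3]*k][:600])
E
```

```text
sc gm [294.1 200.4]
sc gt [299.  192.1]
sc gb [289.5 208.3]
sc hinge [282.7 220. ]
sc piv [276.5 216. ]
sc c1 [298.3 229.4]
sc c2 [297.9 260.4]
sc c3 [185.7 250.9]
sc c4 [193.  220.8]
sc u [281.  224.6]
tp gm [192.7 185.3]
tp gt [187.  185.6]
tp gb [198.1 185. ]
tp hinge [205.8 184.6]
tp piv [211.5 180.1]
tp c1 [203.3 217. ]
tp c2 [183.1 182.2]
tp c3 [286.2 122.1]
tp c4 [306.9 156.1]
tp u [207.9 185. ]
```

View pics/sc_p.png

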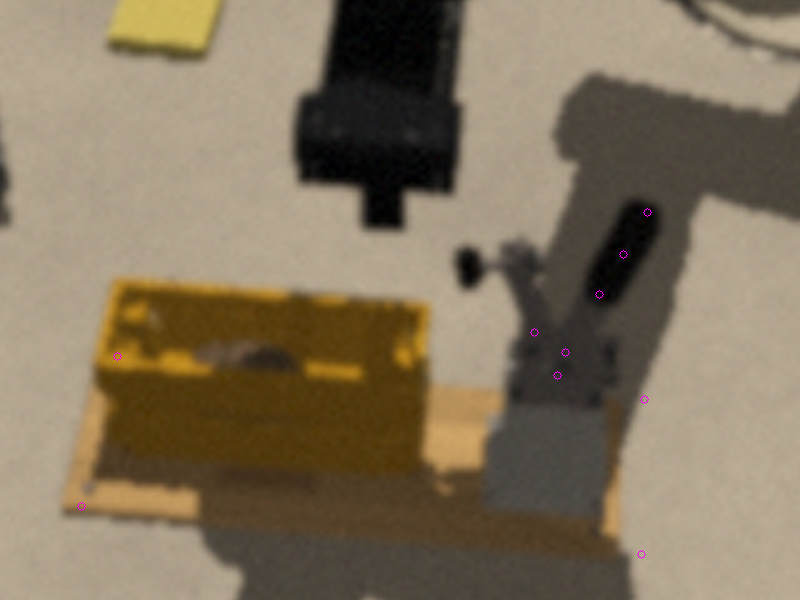

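View pics/tp_p.png

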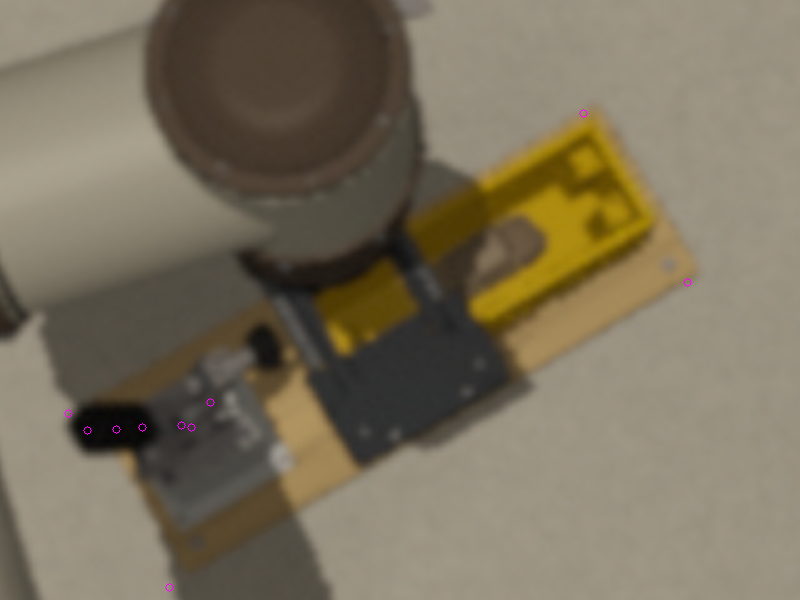

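Run:
```python
from h import *
d=load('s11_1')
n=np.array([-np.sin(BA),np.cos(BA),0]); x=np.array([np.cos(BA),np.sin(BA),0]); O=np.r_[BO,0]
for nm,c in dict(pad=(468,268),armtip=(520,250),armtopR=(535,245),armmid=(545,310),gripTopL=(628,205),gripBotL=(590,285),gripTopR=(655,215)).items():
    uv=(np.array(c)+.5)/5-.5+[170,150]; o,v=ray(d,uv); P=o+v*((O-o)@n)/(v@n); print(nm,((P-O)@x*1e3).round(1),(P[2]*1e3).round(1))
```

```text
pad 116.1 200.7
armtip 144.1 219.7
armtopR 152.0 224.9
armmid 161.1 168.8
gripTopL 199.1 263.4
gripBotL 184.6 194.3
gripTopR 214.1 257.1
```

>>> {"method": "carry_out", "body": {
  "steps": [
    [[0,0,0,0,0,0],[-1.5,2.4,0,0,0,0],[-3.5,5.6,0,0,0,0],[-5.05,8.05,0,0,0,0],[-5.05,8.05,0,0,0,0],[-5.05,8.05,-2,0,0,0],[-5.05,8.05,-4,0,0,0],[-5.05,8.05,-5.1,0,0,0],[-5.05,8.05,-5.1,0,0,0]]
  ],
  "fingers": 255
}}

```text
time_s: 23.05
tcp_pos: [0.5229, 0.1108, 0.2489]
ee_rot: [[-0.848, -0.001, 0.531], [-0.531, -0.001, -0.848], [0.002, -1.0, 0.0]]
wrist_force: [0.5, 0.4, -0.0]
gripper_width: 0.064
```

```bash
python3 st.py 12
python3 - <<'E'
import cv2
im=cv2.imread('pics/s12_1.png')[150:270,190:330]; cv2.imwrite('pics/s12c.png',cv2.resize(im,None,fx=5,fy=5,interpolation=2))
E
```

```text
23.2 [[0.5233, 0.1111, 0.24973], [0.52348, 0.11131, 0.25021], [0.52349, 0.11143, 0.25042]] [-5.79268e+01  1.00000e-03  0.00000e+00] [ 0.71 -0.12  0.31  0.05 -0.    0.01] 1.063031453434343
```

View pics/s12c.png

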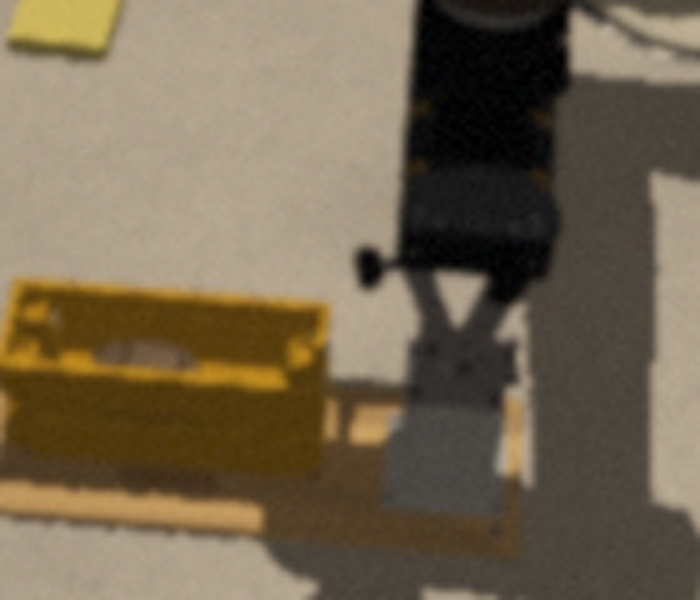

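View pics/w12.png

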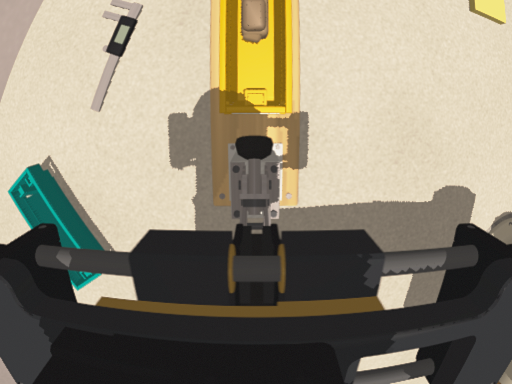

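>>> {"method": "carry_out", "body": {
  "steps": [
    [[-0.3,0.5,-0.1,0,0,0],[-0.61,0.97,-0.15,0,0,0],[-1.0,1.6,-0.2,0,0,0],[-1.38,2.2,-0.3,0,0,0],[-1.75,2.8,-0.4,0,0,0],[-2.15,3.42,-0.5,0,0,0],[-2.5,3.95,-0.65,0,0,0],[-2.82,4.49,-0.85,0,0,0],[-3.13,5.0,-1.1,0,0,0],[-3.44,5.47,-1.35,0,0,0]]
  ]
}}

```text
time_s: 24.45
tcp_pos: [0.4889, 0.1667, 0.2374]
ee_rot: [[-0.847, 0.002, 0.532], [-0.532, 0.001, -0.847], [-0.002, -1.0, 0.001]]
wrist_force: [-0.3, -1.7, 9.8]
gripper_width: 0.008
```

```bash
python3 st.py 13
python3 - <<'E'
import cv2
im=cv2.imread('pics/s13_1.png')[150:270,190:330]; cv2.imwrite('pics/s13c.png',cv2.resize(im,None,fx=5,fy=5,interpolation=2))
E
```

```text
24.6 [[0.48862, 0.16712, 0.23707], [0.48866, 0.16709, 0.23694], [0.48869, 0.16703, 0.23689]] [-5.78665e+01  2.00000e-03  1.20000e-03] [-0.47 -0.68  6.14 -0.12  0.   -0.02] 0.1748026214507438
```

View pics/s13c.png

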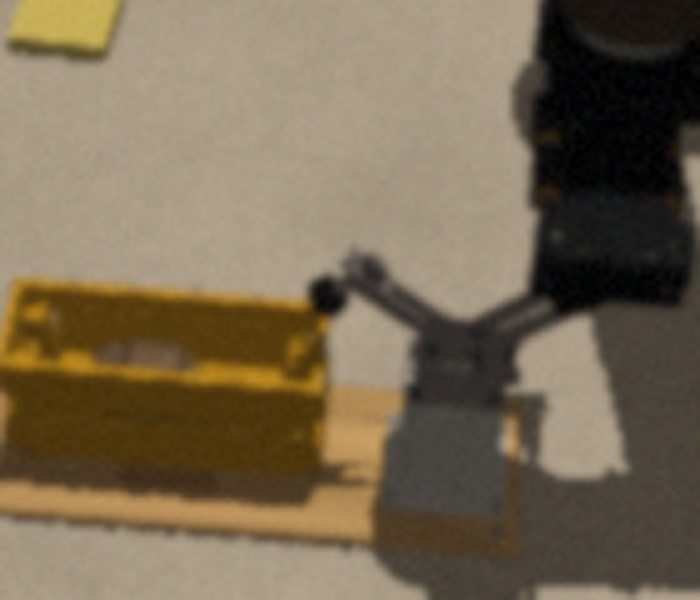

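View pics/w13.png

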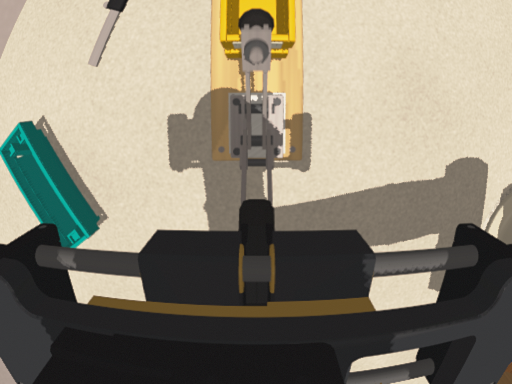

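>>> {"method": "carry_out", "body": {
  "steps": [
    [[-0.27,0.42,-0.3,0,0,0],[-0.53,0.85,-0.65,0,0,0],[-0.74,1.19,-1.0,0,0,0],[-0.96,1.53,-1.33,0,0,0],[-1.17,1.86,-1.8,0,0,0],[-1.38,2.2,-2.4,0,0,0],[-1.58,2.52,-3.0,0,0,0],[-1.68,2.67,-3.5,0,0,0],[-1.72,2.75,-3.9,0,0,0],[-1.74,2.78,-4.1,0,0,0],[-1.74,2.78,-4.1,0,0,0]]
  ]
}}

```text
time_s: 25.98
tcp_pos: [0.4704, 0.1937, 0.1944]
ee_rot: [[-0.847, -0.002, 0.531], [-0.531, -0.001, -0.847], [0.002, -1.0, -0.0]]
wrist_force: [0.0, 0.1, 0.0]
gripper_width: 0.002
```

```bash
python3 st.py 14
python3 - <<'E'
import cv2
im=cv2.imread('pics/s14_1.png')[150:270,190:330]; cv2.imwrite('pics/s14c.png',cv2.resize(im,None,fx=5,fy=5,interpolation=2))
E
```

```text
26.125 [[0.47068, 0.19381, 0.19464], [0.47084, 0.19388, 0.19487], [0.47095, 0.19389, 0.19502]] [-5.79209e+01 -6.00000e-04 -2.00000e-04] [-0.15 -0.1   0.31  0.04  0.01 -0.01] 0.06894894627411416
```

View pics/s14c.png

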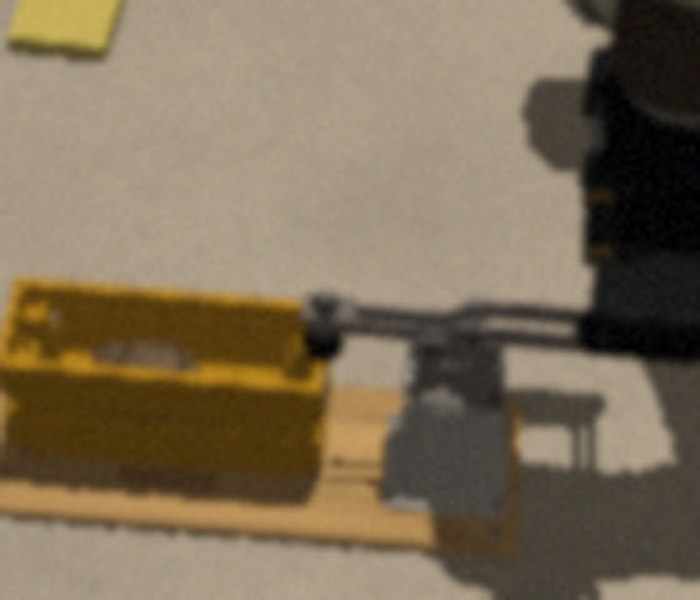

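View pics/w14.png

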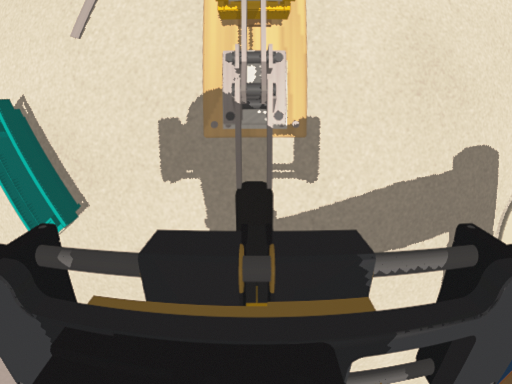

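>>> {"method": "carry_out", "body": {
  "steps": [
    [[0,0,-0.3,0,0,0],[0,0,-0.6,0,0,0],[0,0,-0.8,0,0,0],[0,0,-0.8,0,0,0]]
  ]
}}

```text
time_s: 26.62
tcp_pos: [0.4709, 0.1939, 0.1868]
ee_rot: [[-0.847, -0.0, 0.531], [-0.531, -0.0, -0.847], [0.001, -1.0, 0.0]]
wrist_force: [0.1, -0.5, 0.3]
gripper_width: 0.006
```

```bash
python3 st.py 15
```

```text
26.775 [[0.47105, 0.19391, 0.18696], [0.47108, 0.19396, 0.18707], [0.47111, 0.19396, 0.1871]] [-5.79138e+01 -0.00000e+00 -1.00000e-04] [-0.02 -0.36 -0.22  0.06 -0.03  0.02] 0.6574691511226576
```

Tips at about 0.173 with no force, which fits a level handle (grip top 0.172). Pressing a little further to check the stop.

>>> {"method": "carry_out", "body": {
  "steps": [
    [[0,0,-0.1,0,0,0],[0,0,-0.2,0,0,0],[0,0,-0.2,0,0,0],[0,0,-0.2,0,0,0]]
  ]
}}

```text
time_s: 27.28
tcp_pos: [0.4711, 0.1939, 0.185]
ee_rot: [[-0.847, -0.0, 0.531], [-0.531, -0.0, -0.847], [0.0, -1.0, 0.0]]
wrist_force: [0.5, 1.7, 0.2]
gripper_width: 0.005
```

```bash
python3 st.py 16
```

```text
27.425 [[0.47106, 0.19395, 0.18507], [0.47107, 0.19394, 0.18509], [0.47105, 0.19395, 0.18507]] [-57.9145   0.       0.    ] [ 0.66  0.25 -0.34  0.04  0.    0.03] 0.12007782843164808
```

>>> {"method": "carry_out", "body": {
  "steps": [
    [[0,0,-0.1,0,0,0],[0,0,-0.2,0,0,0],[0,0,-0.2,0,0,0],[0,0,-0.2,0,0,0]]
  ]
}}

```text
time_s: 27.92
tcp_pos: [0.4711, 0.1941, 0.1839]
ee_rot: [[-0.847, 0.001, 0.531], [-0.531, 0.0, -0.847], [-0.001, -1.0, 0.0]]
wrist_force: [-2.1, 0.5, 5.3]
gripper_width: 0.008
```

```bash
python3 st.py 17
python3 - <<'E'
import cv2
im=cv2.imread('pics/s17_1.png')[150:270,190:330]; cv2.imwrite('pics/s17c.png',cv2.resize(im,None,fx=5,fy=5,interpolation=2))
E
```

```text
28.075 [[0.47115, 0.19412, 0.18389], [0.47114, 0.19412, 0.18387], [0.47114, 0.19411, 0.18389]] [-5.78947e+01  7.00000e-04  4.00000e-04] [-2.69  0.46  5.19  0.12  0.69 -0.02] 0.4975847620017428
```

View pics/s17c.png

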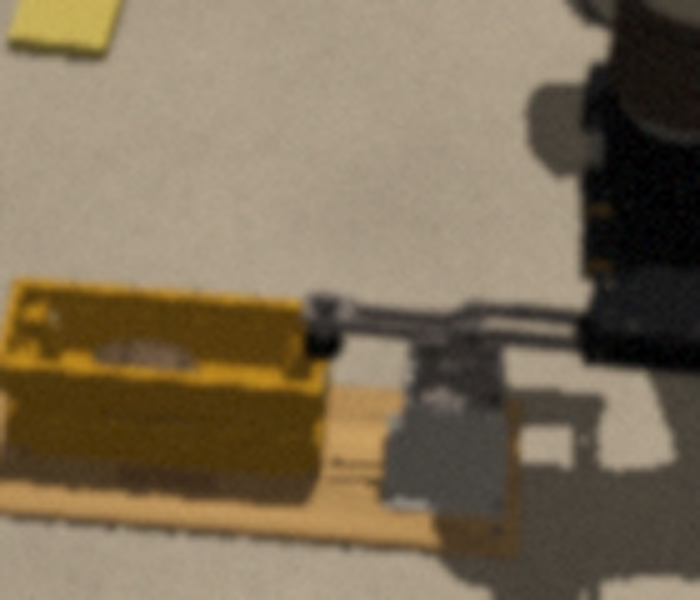

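>>> {"method": "carry_out", "body": {
  "steps": [
    [[0,0,-0.1,0,0,0],[0,0,-0.1,0,0,0],[0,0,-0.1,0,0,0]]
  ]
}}

```text
time_s: 28.45
tcp_pos: [0.4711, 0.1942, 0.1833]
ee_rot: [[-0.847, 0.001, 0.532], [-0.532, 0.0, -0.847], [-0.001, -1.0, 0.0]]
wrist_force: [-3.7, -0.4, 6.9]
gripper_width: 0.006
```

```bash
python3 st.py 18
```

```text
28.6 [[0.47114, 0.19418, 0.18329], [0.47115, 0.19417, 0.18334], [0.47113, 0.19419, 0.18331]] [-5.78858e+01  9.00000e-04  5.00000e-04] [-3.43  0.48  7.63  0.14  1.03 -0.05] 0.3395816348153808
```

>>> {"method": "carry_out", "body": {
  "steps": [
    [[0,0,-0.1,0,0,0],[0,0,-0.2,0,0,0],[0,0,-0.2,0,0,0],[0,0,-0.2,0,0,0]]
  ]
}}

```text
time_s: 29.1
tcp_pos: [0.4711, 0.1943, 0.1821]
ee_rot: [[-0.847, 0.001, 0.532], [-0.532, 0.001, -0.847], [-0.002, -1.0, 0.0]]
wrist_force: [-5.9, 1.1, 11.0]
gripper_width: 0.005
```

```bash
python3 st.py 19
```

```text
29.25 [[0.47115, 0.19433, 0.18215], [0.47114, 0.19431, 0.18213], [0.47114, 0.19431, 0.18214]] [-5.78722e+01  1.40000e-03  8.00000e-04] [-5.610e+00  1.280e+00  1.196e+01  2.000e-01  1.640e+00 -1.000e-02] 0.47483195098263203
```

>>> {"method": "carry_out", "body": {
  "steps": [
    [[0,0,0.3,0,0,0],[0,0,1,0,0,0],[0,0,3,0,0,0],[0,0,6,0,0,0],[0,0,10,0,0,0],[-1,2,13,0,0,0],[-2.5,5,15,0,0,0],[-4,8,15,0,0,0],[-5,10,15,0,0,0],[-5,10,15,0,0,0],[-5,10,15,0,0,0]]
  ]
}}

```text
time_s: 30.62
tcp_pos: [0.4211, 0.2936, 0.3298]
ee_rot: [[-0.847, -0.0, 0.531], [-0.531, -0.001, -0.847], [0.001, -1.0, 0.0]]
wrist_force: [0.5, -0.0, 0.1]
gripper_width: 0.003
```

```bash
python3 st.py 20
python3 - <<'E'
from h import *
d=load('s20_1'); k=5; im=d['image'][:,:,::-1]; big=cv2.resize(im,None,fx=k,fy=k,interpolation=cv2.INTER_CUBIC)
for p in ((.273,0,.161),(.310,0,.161),(.236,0,.161),(.178,0,.161),(.273,0,.172),(.310,0,.172),(.236,0,.172)):
    u=proj(d,b2w(*p))[0]; cv2.circle(big,tuple(((u+.5)*k).astype(int)),3,(255,0,255),1)
cv2.imwrite('pics/s20c.png',big[150*k:270*k,190*k:330*k])
E
```

```text
30.775 [[0.42127, 0.29341, 0.3299], [0.42132, 0.29333, 0.32994], [0.42136, 0.2933, 0.33]] [-5.7963e+01 -1.0000e-04 -3.0000e-04] [ 0.3  -0.03  0.39  0.05 -0.01  0.02] 0.32790399251111013
```

View pics/s20c.png

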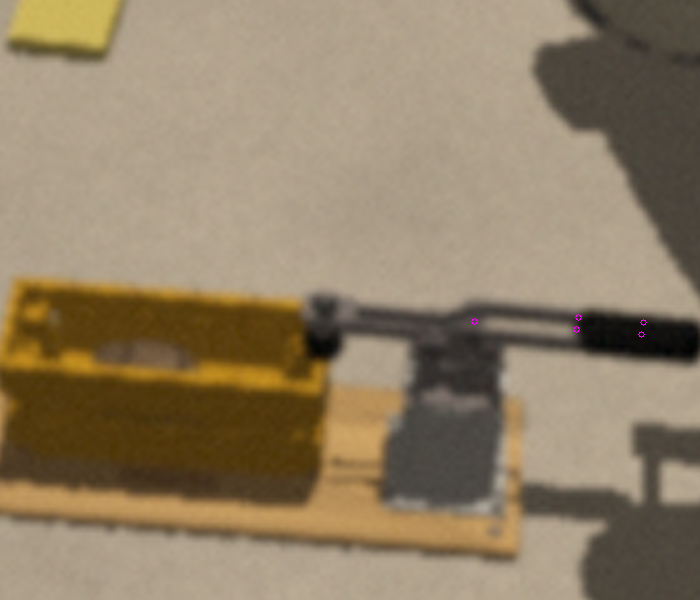

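View pics/w20.png

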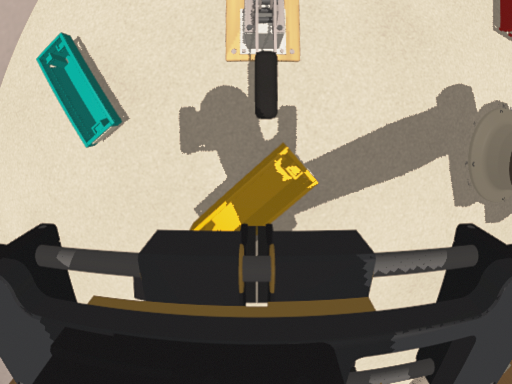

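View pics/s20_2.png

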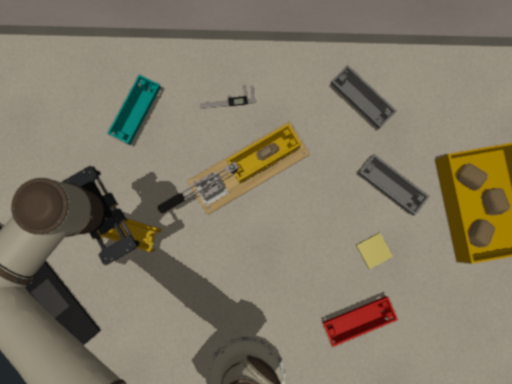

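Run:
```python
from h import *
a=load('s11_1');b=load('s20_1')
A=cv2.cvtColor(a['image'],cv2.COLOR_RGB2GRAY)[195:250,185:250].astype(np.float32);B=cv2.cvtColor(b['image'],cv2.COLOR_RGB2GRAY)[195:250,185:250].astype(np.float32)
for s in ((slice(0,55),slice(0,32)),(slice(0,55),slice(32,60))): print(cv2.phaseCorrelate(A[s],B[s]))
a=load('s0' if 0 else 'top0');b=load('s20_2')
A=cv2.cvtColor(a['image'],cv2.COLOR_RGB2GRAY).astype(np.float32);B=cv2.cvtColor(b['image'],cv2.COLOR_RGB2GRAY).astype(np.float32)
for n,(x0,x1,y0,y1) in dict(cal=(195,260,80,115),pad=(352,398,230,272),stone=(250,285,138,168)).items(): print(n,cv2.phaseCorrelate(A[y0:y1,x0:x1],B[y0:y1,x0:x1]))
big=cv2.resize(load('s20_1')['image'][195:260,180:280,::-1],None,fx=8,fy=8,interpolation=cv2.INTER_CUBIC); cv2.imwrite('pics/s20d.png',big)
```

```text
((0.014000626503920088, -0.2796235386580719), 0.9667887421945731)
((0.11285900579790997, 0.2550473626071792), 0.6714247155189514)
cal ((0.012235341107590614, 0.026406312256010978), 1.0040905728568266)
pad ((0.02056539766477883, 0.5205346555235977), 1.001771997080909)
stone ((-0.4706419252801446, -2.3151487792417917), 0.1978867049570437)
```

View pics/s20d.png

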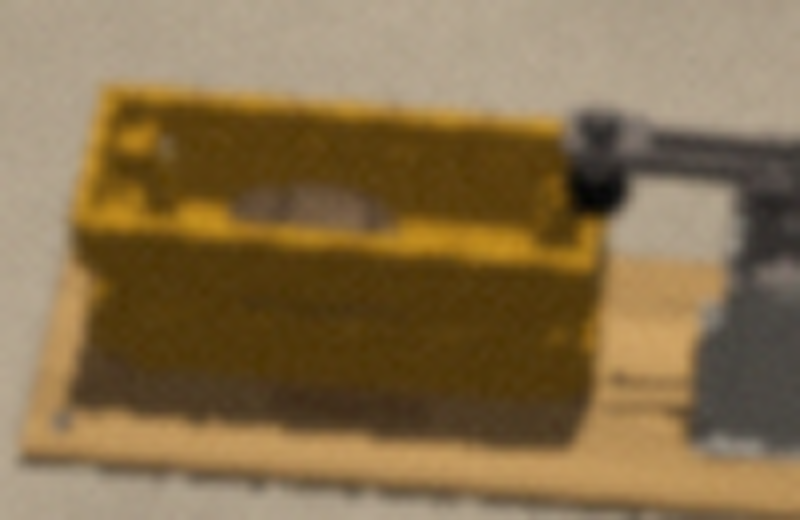

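>>> {"method": "carry_out", "body": {
  "steps": [
    [[2,-4,0,0,0,0],[5,-9,0,0,0,0],[8,-14,0,0,0,0],[11,-19,0,0,0,0],[13.5,-23.5,-1,0,0,0],[15.2,-26.3,-3,0,0,0],[15.2,-26.3,-3,0,0,0],[15.2,-26.3,-3,0,0,0],[15.2,-26.3,-3,0,0,0],[15.2,-26.3,-3,0,0,0]]
  ]
}}

```text
time_s: 32.02
tcp_pos: [0.5729, 0.0318, 0.3009]
ee_rot: [[-0.846, 0.001, 0.532], [-0.532, 0.001, -0.846], [-0.002, -1.0, 0.0]]
wrist_force: [0.0, -0.6, 0.0]
gripper_width: 0.006
```

```bash
python3 st.py 21
python3 - <<'E'
from h import *
q=[.61402,-.03272,2.1316]; outs=[]
for f in ('w11','w21'):
    d=load(f); im=d['image'][:,:,::-1]; k=8
    big=cv2.resize(im,None,fx=k,fy=k,interpolation=cv2.INTER_NEAREST)
    L,W=.192,.066
    t=np.linspace(-1,1,60); l=np.r_[np.c_[t*L/2,t*0+W/2],np.c_[t*L/2,t*0-W/2],np.c_[t*0+L/2,t*W/2],np.c_[t*0-L/2,t*W/2]]
    ca,sa=np.cos(q[2]),np.sin(q[2]); P=proj(d,np.c_[q[0]+l[:,0]*ca-l[:,1]*sa,q[1]+l[:,0]*sa+l[:,1]*ca,l[:,0]*0+.126],True)
    for p in P: cv2.circle(big,tuple(((p+.5)*k).astype(int)),1,(255,0,0),-1)
    outs.append(np.concatenate([big[15*k:55*k,212*k:300*k],big[170*k:215*k,212*k:300*k]],0))
    S=sat(d)
    for kk,n in enumerate([(1,0),(-1,0),(0,1),(0,-1)]):
        h=.096 if n[0] else .033; prof=0;offs=np.linspace(-.004,.004,17)
        ss=np.linspace(-.8,.8,30)*.033 if n[0] else np.linspace(-.85,.6,30)*.096
        if kk==0: ss=np.r_[np.linspace(-.85,-.6,8),np.linspace(.6,.85,8)]*.033
        for s in ss:
            b=np.array(n)*h+np.array([abs(n[1]),abs(n[0])])*s; l=b+np.outer(offs,n)
            P=proj(d,np.c_[q[0]+l[:,0]*ca-l[:,1]*sa,q[1]+l[:,0]*sa+l[:,1]*ca,l[:,0]*0+.126],True)
            prof=prof+map_coordinates(S,[P[:,1],P[:,0]],order=1)/len(ss)
        m=(prof[-1]+prof[:5].max())/2; i=np.where(prof<m)[0][0]
        print(f,kk,round(1e3*(offs[i-1]+(prof[i-1]-m)/(prof[i-1]-prof[i])*5e-4),2),prof.round(2)[::2])
cv2.imwrite('pics/ov3.png',cv2.resize(np.concatenate(outs,1),None,fx=.56,fy=.56,interpolation=cv2.INTER_AREA))
E
```

```text
32.175 [[0.57294, 0.03172, 0.30074], [0.57294, 0.03161, 0.3006], [0.57294, 0.0315, 0.30046]] [-5.78466e+01  9.00000e-04  3.00000e-04] [ 0.12 -0.19 -0.08  0.04 -0.03 -0.03] 0.530437572370024
w11 0 -0.62 [0.83 0.82 0.74 0.62 0.51 0.47 0.45 0.4  0.29]
w11 1 0.92 [0.86 0.83 0.84 0.83 0.73 0.5  0.3  0.21 0.19]
w11 2 1.02 [0.86 0.84 0.84 0.83 0.78 0.66 0.53 0.47 0.46]
w11 3 -1.39 [0.84 0.82 0.74 0.59 0.48 0.45 0.45 0.46 0.46]
w21 0 -0.57 [0.83 0.82 0.76 0.64 0.51 0.46 0.45 0.42 0.34]
w21 1 0.72 [0.85 0.83 0.83 0.81 0.68 0.43 0.25 0.17 0.16]
w21 2 1.11 [0.85 0.83 0.83 0.82 0.78 0.67 0.52 0.45 0.44]
w21 3 -1.33 [0.83 0.82 0.74 0.59 0.48 0.44 0.44 0.45 0.45]
```

View pics/ov3.png

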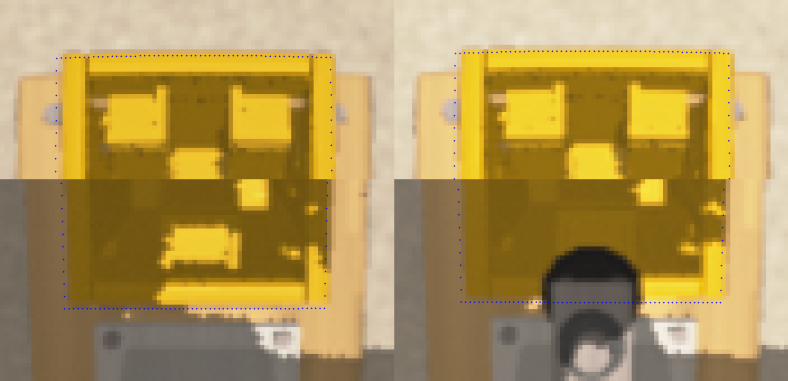

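View pics/w21.png

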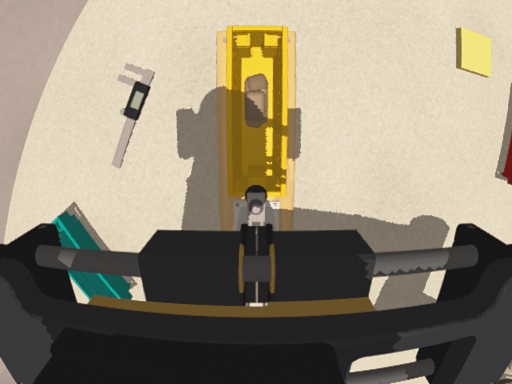

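Run:
```python
from h import *
print(ticket.finish_job()); print(sense()['time_s'])
```

```text
the job is handed in; nothing more can be done
None
the job is handed in; nothing more can be done
```

I put the loaded tray, turned half a turn, on top of the board tray and let go with its feet in the ledges. I then pushed the clamp handle down over centre and moved the arm clear. The job was handed in at about 32 s; no verdict was reported.

**Placing:** The tray came down 5 mm past the height where a foot would ride on a lip, and met firm contact at TCP height 0.116 m, where 0.1162 m was expected. From above, the rim size fits a level tray 50 mm up. It lay about 0.7 mm lengthwise and 1.2 mm sideways from where I had measured the lower tray. The limit is 3.5 mm, but I did not re-measure the lower tray itself.

**Clamp:** The handle ran ahead of the fingers and stayed level. When I pushed again it met the stop at about the expected height, with the reading rising to 12 N. The black pad sits on the end rim. I could not measure the joint angle or the pad force, so "locked" rests on the handle's position and behaviour.

**Disagreeing check:** In the scene camera the tray's two ends shifted by about a quarter of a pixel in opposite directions after clamping, which would be roughly 0.013 rad of tilt (limit 0.03). The wrist camera showed no change beyond 0.2 mm, so I put it down to changed shadows.

**Other things:** The caliper showed no movement. The image comparison gave about half a pixel (roughly 1.4 mm) for the note pad, though nothing touched it. I did not compare the spare trays, but the arm never went near them. The upper stone is still in its tray. The lower one is hidden, and I saw no sign of the upper tray pressing on it.

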